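Swap an empty coffee tube in the leaning rack for a fresh one

ROBOT

A 6-joint arm with a two-finger parallel gripper is mounted at the origin on the work surface. World frame = base frame: x ahead of the robot, y to its left, z up, the work surface at z = 0. Lengths are in m, angles in rad, forces in N, time in s.
With the tool pointing down it reaches from about 0.375 to 0.975 m from the base axis. Payload 3.8 kg.
Tool frame: the origin (TCP) lies midway between the tips of the shut fingers; the grasp point (between the pads) lies 19 mm behind it; z points along the fingers, y is the line along which they close (so a half turn about z gives the same grasp; the last joint's range is limited). The gripper opens to 85 mm and grips with 20 to 120 N. Pads are 22 mm wide; open, the fingers measure 114 mm over their backs; the gripper's body (76 mm by 85 mm) begins 54 mm behind the grasp point. The pads swing forward as they close: fully open they stand 13 mm farther back than shut.
Start: joints at [1.133, 0.264, 1.604, -0, 1.274, -0.037], TCP at [0.263, 0.622, 0.231] pointing down, gripper open.
Joint ranges: [-2.63, 2.63], [-0.94, 2.18], [0.31, 2.57], [-1.31, 4.45], [0, 2.66], [-2.55, 2.55]. Speed limits (rad/s): [2.57, 2.57, 3.14, 3.14, 3.14, 3.14].

INTERFACE

Orientations are given as a rotation vector (axis times angle).
In Python, from workcell import * gives the robot as it stands. The module is installed in compiled form; this text tells all that it offers.
- The arm moves only by the tool apply_moves, never from a script. Its arguments are lists of equal length, an entry for each row: "fingers": the opening, from 0 (shut) to 1 (fully open); "travel": the shift along the tool's x, y, z normalised to -1 to 1, where 1 is 0.05 m, a list of three; "rotation": the turn, a rotation vector about the tool's x, y, z normalised to -1 to 1, where 1 is 6 degrees, a list of three. In form: {"fingers": [fingers, ...], "travel": [[dx, dy, dz], ...], "rotation": [[ax, ay, az], ...]}. A call has 1 to 12 rows; each row shifts and turns the commanded pose from where the row before left it, along the tool's axes as they then stand; what a row does not reach is not made up. A row lasts 1/10 s, in which the tool goes at most 50 mm and 8.59 degrees, less where a joint would pass 70% of its speed; a pose out of reach is approached as far as the arm can. A call with a number of a shift or a turn outside -1 to 1 is refused whole. A call with a gripper value outside its range is refused whole. The fingers move at their own pace and stop on an object; "newtons" is the grip in N (left out, the last holds). Time passes only in rows, so rows that do not move let the fingers close. It gives the time, the measured TCP pose, the force, the opening and the grip force at its end, in the units of the state.
- read_state(): the state, without advancing time (a new reading comes with each control period).
- read_camera(name): name is "scene" or "top" or "wrist"; returns a dict with "image" (384x512x3 uint8, red, green, blue), "fx", "fy", "cx", "cy" (pixels), "k1" (the pictures are not rectified: a ray, as slopes to the right and down, at radius r is drawn at 1 + k1 r^2 times it, then the intrinsics apply), "extrinsics" (4x4, takes a point from world to camera coordinates). Camera axes: x right, y down, z forward; pixel columns grow to the right and rows downward; lengths in m; the calibration is good to about 2 mm. A picture is of the moment at which its call begins. There is no depth.
- finish_job(): hands the job in; it is judged then, once.
Trained networks look in the newest picture that a camera, given by its name, has taken for a name from the list of things; names that differ only in an ending like _2 or _b are one class to them, and where a whole thing is asked for, a point or a joint stands for the part that bears it (a point fixed in the world has none). Each returns a list of dicts, best first, with "p" (0 to 1); they miss things now and then, are a little off and sometimes report something else, mostly with a low value. They report only what shows in the picture. A call takes as long as a camera call. They do not tell look-alikes from the thing itself.
- regions_of(camera, name): "mask" (384x512 bool, what is visible of it) and "bbox" ([left, top, width, height] in pixels, round what is visible of it).
- tip_of(camera, name): "location" ([column, row] in pixels: a listed point, or the origin of a listed thing).
The state is a dict: "time": time; "q": joint angles; "joint_vel": joint speeds; "joint_torque": joint torques, N m; "tool_pos": TCP position; "tcp_rot": TCP orientation; "wrist_force": force on the tool from outside, world axes, zero at the start; "torque": the same for the moment, N m; "width": opening from 0.0 (shut) to 1.0 (fully open); "grip_force": force on a finger pad.
Only numpy, scipy, OpenCV 4.12 (cv2) and the standard library are available. Lean on these libraries where they do the work, as an engineer would, in place of code of your own. Each camera call takes 0.05 s, during which the arm holds its last target. There are 200 camera calls.

TASK

In the hotel room's coffee corner, pull the open, empty glass tube out of the leaning wooden rack and stand it all the way down in the free hole of the upright grey caddy. Then take the stoppered coffee tube from the caddy, slide it all the way into the hole you have emptied in the leaning rack, and, once it stands there, push its stopper fully home. Leave the other tubes, the cup, the creamer pod and the spoon where they are.

Things in the scene. Friction and masses are not known exactly. Their poses are not given: they have to be found in the camera images.
- rack: fixed wooden display rack, left or right: a light block 210 (y) x 56 x 48 mm leaning 30 degrees between dark cheeks (5 mm above its face), on a board 130 x 240 x 12 mm. Three holes along y, 70 mm apart, 27 mm wide, 40 mm deep, axes leaning 30 degrees from vertical to the rack's -x (robot side; yaw +-17 degrees). Origin: board's underside centre, z up; middle mouth 24 mm to -x, 70 mm up.
- caddy: fixed service caddy: an upright grey block 64 (x) x 210 mm (y), its top 54 mm above the desk, on a dark plate 84 x 230 x 6 mm. Three vertical holes along y, 70 mm apart, 27 mm wide, 40 mm deep: one holds the fresh tube, one an empty tube returned earlier, one is free. Origin: centre of the underside, z up.
- empty_tube: the open, empty tube that stands in one of the three leaning holes of the rack: clear glass, 24 mm in diameter, 97 mm long, foot chamfered over 4 mm, about 35 g, without a stopper. It lies on the lower wall of its hole, about 1.3 mm off the hole's axis; 57 mm of it stand out of the hole. Origin: centre of its underside; z runs along the tube to its mouth (its turn about z means nothing).
- fresh_tube: the tube of coffee that stands in the caddy: clear glass, 24 mm in diameter, 97 mm long, foot chamfered over 4 mm, about 60 g, dark coffee inside, with a wooden-headed stopper that stands proud. 57 mm of the glass stand out of the hole; grip it on the glass. Origin: centre of its underside; z runs along the tube to its mouth (its turn about z means nothing).
- stopper (a joint): how far the fresh tube's stopper has been pushed in along the tube, in m: 0 = standing 7 mm proud, 0.007 = fully home, the head resting on the glass rim. It starts between 0 and 0.0015. Stiff by friction only (about 5 N to push slowly, more when fast); it stays where it is left.
- stopper_top (a point): centre of the flat top of the fresh tube's stopper head (a disc 27 mm in diameter and 8 mm thick); z along the tube, outwards. It is 105 mm above the tube's underside when home, up to 112 mm when proud.
- full_tube_a: a tube of coffee in the rack, which stays there: clear glass, 24 mm in diameter, 97 mm long, foot chamfered over 4 mm, with the same stopper head fully home (105 mm in all). Origin: centre of its underside; z runs along the tube to its mouth (its turn about z means nothing).
- full_tube_b: the other tube of coffee in the rack, which stays there; the same as full_tube_a. Origin: centre of its underside; z runs along the tube to its mouth (its turn about z means nothing).
- spare_tube: an empty open tube already in the caddy, which stays there; the same as empty_tube. Origin: centre of its underside; z runs along the tube to its mouth (its turn about z means nothing).
- cup: white espresso cup standing upside down on its saucer, one piece 124 mm across and 62 mm high; origin: centre of the underside. To be left alone.
- pod: small white creamer pod, 40 mm across the rim, 24 mm high; origin: centre of the underside. To be left alone.
- spoon: steel teaspoon, about 140 mm long, lying on the desk along its x; to be left alone.
- rack_seat0 (a point): centre of the floor of the rack's hole at the -y end; z = the hole's axis, out of the hole (leaning 30 degrees), y along the rack; the hole's mouth is 40 mm along z.
- caddy_seat0 (a point): centre of the floor of the caddy's hole at the -y end; z up, y along the caddy; the hole's mouth is 40 mm above.
- rack_seat1 (a point): centre of the floor of the rack's hole at the middle; z = the hole's axis, out of the hole (leaning 30 degrees), y along the rack; the hole's mouth is 40 mm along z.
- caddy_seat1 (a point): centre of the floor of the caddy's hole at the middle; z up, y along the caddy; the hole's mouth is 40 mm above.
- rack_seat2 (a point): centre of the floor of the rack's hole at the +y end; z = the hole's axis, out of the hole (leaning 30 degrees), y along the rack; the hole's mouth is 40 mm along z.
- caddy_seat2 (a point): centre of the floor of the caddy's hole at the +y end; z up, y along the caddy; the hole's mouth is 40 mm above.
Mind the look-alikes: they are no part of the job. Leave any yellow look-alike of the fresh_tube alone.

How it is judged:
On the way, in this order (a step that is already met when the one before it is completed fails the run):
1. the empty tube has been drawn out of the rack (distance between empty_tube and rack_seat0 above 0.05 m and distance between empty_tube and rack_seat1 above 0.05 m and distance between empty_tube and rack_seat2 above 0.05 m), for 0.1 s.
2. the empty tube stands right down in a hole of the caddy (((distance between empty_tube and caddy_seat0 below 0.008 m and angle between the z axis of empty_tube and the z axis of caddy_seat0, either way round below 0.14 rad) or (distance between empty_tube and caddy_seat1 below 0.008 m and angle between the z axis of empty_tube and the z axis of caddy_seat1, either way round below 0.14 rad) or (distance between empty_tube and caddy_seat2 below 0.008 m and angle between the z axis of empty_tube and the z axis of caddy_seat2, either way round below 0.14 rad))), for 0.2 s.
3. the fresh tube is in the emptied hole of the rack (((distance between fresh_tube and rack_seat0 below 0.012 m and angle between the z axis of fresh_tube and the z axis of rack_seat0, either way round below 0.14 rad) or (distance between fresh_tube and rack_seat1 below 0.012 m and angle between the z axis of fresh_tube and the z axis of rack_seat1, either way round below 0.14 rad) or (distance between fresh_tube and rack_seat2 below 0.012 m and angle between the z axis of fresh_tube and the z axis of rack_seat2, either way round below 0.14 rad))), for 0.1 s.
4. then its stopper has been pushed home (value of joint stopper above 0.0055 m), for 0.2 s.
At the end, for the whole second after the job is handed in: Empty tube in a caddy hole, fresh tube in a rack hole: each underside within 6 mm of the hole's floor centre, within 8 degrees of its axis, at rest; stopper in by at least 5.5 of 7 mm; other tubes within 20 mm, cup, pod and spoon within 30 mm of their starts (((distance between empty_tube and caddy_seat0 below 0.006 m and angle between the z axis of empty_tube and the z axis of caddy_seat0, either way round below 0.14 rad) or (distance between empty_tube and caddy_seat1 below 0.006 m and angle between the z axis of empty_tube and the z axis of caddy_seat1, either way round below 0.14 rad) or (distance between empty_tube and caddy_seat2 below 0.006 m and angle between the z axis of empty_tube and the z axis of caddy_seat2, either way round below 0.14 rad)) and ((distance between fresh_tube and rack_seat0 below 0.006 m and angle between the z axis of fresh_tube and the z axis of rack_seat0, either way round below 0.14 rad) or (distance between fresh_tube and rack_seat1 below 0.006 m and angle between the z axis of fresh_tube and the z axis of rack_seat1, either way round below 0.14 rad) or (distance between fresh_tube and rack_seat2 below 0.006 m and angle between the z axis of fresh_tube and the z axis of rack_seat2, either way round below 0.14 rad)) and value of joint stopper above 0.0055 m and linear speed of each of empty_tube, fresh_tube below 0.02 m/s and distance of each of cup, pod, spoon from where it was at the start of the episode below 0.03 m and distance of each of full_tube_a, full_tube_b, spare_tube from where it was at the start of the episode below 0.02 m); the robot touches nothing.
It fails at once if a bystander (another tube, the cup, the pod or the spoon) is moved out of its place (distance of any of cup, pod, spoon from where it was at the start of the episode above 0.03 m or distance of any of full_tube_a, full_tube_b, spare_tube from where it was at the start of the episode above 0.02 m).
It also fails if it takes over 72 s, if anything falls off the work surface, if the arm or the gripper's body presses on something with over 40 N, if the wrist force passes 120 N, or if a joint passes its speed limit or range.

## Working session

There is one attempt and no reset: what is moved stays moved. The work goes in short steps, Python scripts to look and compute and a tool call to move; the robot and the scene stay as the last step left them, time stands still between calls to the robot, and variables do not carry over. Pictures are saved under pics/ and viewed, at most 10 in all, crops included, and the job is handed in when it is done.

Besides the shell and the picture viewer there is one more tool, called after "Call:" by a JSON object that holds its "name" and its "arguments". apply_moves: Moves the arm, as the interface text tells. Scaled input: -1 to 1 covers 0.05 m each way for a shift and 6 degrees each way for a turn. Its arguments: {"type":"object","properties":{"fingers":{"type":"array","items":{"type":"number"}},"travel":{"type":"array","items":{"type":"array","items":{"type":"number"}}},"rotation":{"type":"array","items":{"type":"array","items":{"type":"number"}}},"newtons":{"type":"number"}},"required":["fingers","travel","rotation"]}

```bash
mkdir -p pics
cat > h.py <<'E'
from workcell import *
import numpy as np, cv2
from scipy.spatial.transform import Rotation as R
E
python3 - <<'E'
from h import *
s=read_state();print({k:np.round(v,3).tolist() for k,v in s.items()})
ims=[]
for c in ["scene","top"]:
    d=read_camera(c);cv2.imwrite(f"pics/{c}0.png",cv2.resize(d["image"][:,:,::-1],(768,576)))
    print(c,d["fx"],d["fy"],d["cx"],d["cy"],d["k1"],np.round(d["extrinsics"],4).tolist())
    for n in ["rack","caddy","empty_tube","fresh_tube","stopper_top","full_tube_a","spare_tube","rack_seat0","rack_seat1","rack_seat2","caddy_seat0","caddy_seat1","caddy_seat2","cup","pod","spoon"]:
        print(n,[(round(t["p"],2),np.round(t["location"],1).tolist()) for t in tip_of(c,n)][:4])
E
```

```text
{'time': 0.0, 'q': [1.133, 0.265, 1.605, -0.0, 1.274, -0.037], 'joint_vel': [0.0, -0.0, -0.001, 0.0, 0.002, -0.002], 'joint_torque': [-0.0, -51.512, -36.731, -0.0, 0.013, -0.0], 'tool_pos': [0.263, 0.621, 0.23], 'tcp_rot': [-0.625, -3.078, 0.003], 'wrist_force': [-0.819, 0.013, 0.493], 'torque': [0.021, -0.084, -0.011], 'grip_force': 0.0, 'width': 0.999}
scene 406.81698765922846 406.81698765922846 253.96261677613938 193.65719477609548 -0.09215023632048193 [[0.8601, 0.5101, -0.0048, -0.5162], [0.3965, -0.6745, -0.6228, -0.1091], [-0.3209, 0.5337, -0.7824, 1.2433], [0.0, 0.0, 0.0, 1.0]]
rack [(0.7, [284.0, 198.7]), (0.56, [193.7, 202.8])]
caddy [(0.79, [201.6, 293.1]), (0.27, [197.0, 291.2])]
empty_tube [(0.66, [275.5, 211.0])]
fresh_tube [(0.78, [227.3, 341.9]), (0.62, [242.6, 310.4]), (0.58, [199.6, 291.9]), (0.58, [175.4, 254.1])]
stopper_top [(0.64, [243.6, 291.5]), (0.64, [223.6, 320.8]), (0.49, [283.5, 129.5]), (0.48, [192.3, 267.1])]
full_tube_a [(0.7, [200.0, 289.2]), (0.67, [280.2, 191.7]), (0.64, [293.2, 173.9]), (0.35, [283.3, 200.3])]
spare_tube [(0.77, [186.4, 317.2]), (0.
[... 1532 characters left out ...]
93, [245.4, 176.8]), (0.77, [184.0, 179.2]), (0.65, [217.6, 181.9]), (0.56, [219.0, 182.3])]
rack_seat1 [(0.93, [245.4, 176.8]), (0.77, [184.0, 179.2]), (0.65, [217.6, 181.9]), (0.56, [219.0, 182.3])]
rack_seat2 [(0.93, [245.4, 176.8]), (0.77, [184.0, 179.2]), (0.65, [217.6, 181.9]), (0.56, [219.0, 182.3])]
caddy_seat0 [(0.95, [363.3, 195.9]), (0.85, [391.8, 193.3]), (0.64, [334.8, 203.9])]
caddy_seat1 [(0.95, [363.3, 195.9]), (0.85, [391.8, 193.3]), (0.64, [334.8, 203.9])]
caddy_seat2 [(0.95, [363.3, 195.9]), (0.85, [391.8, 193.3]), (0.64, [334.8, 203.9])]
cup [(0.79, [272.2, 113.5])]
pod [(0.66, [271.0, 269.1]), (0.51, [377.0, 190.9])]
spoon [(0.98, [114.2, 229.3]), (0.25, [359.4, 196.1])]
```

View pics/scene0.png

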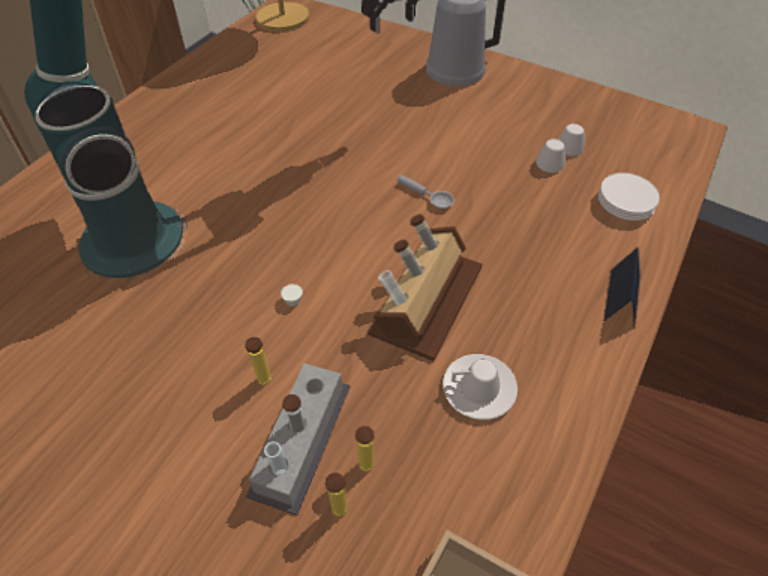

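View pics/top0.png

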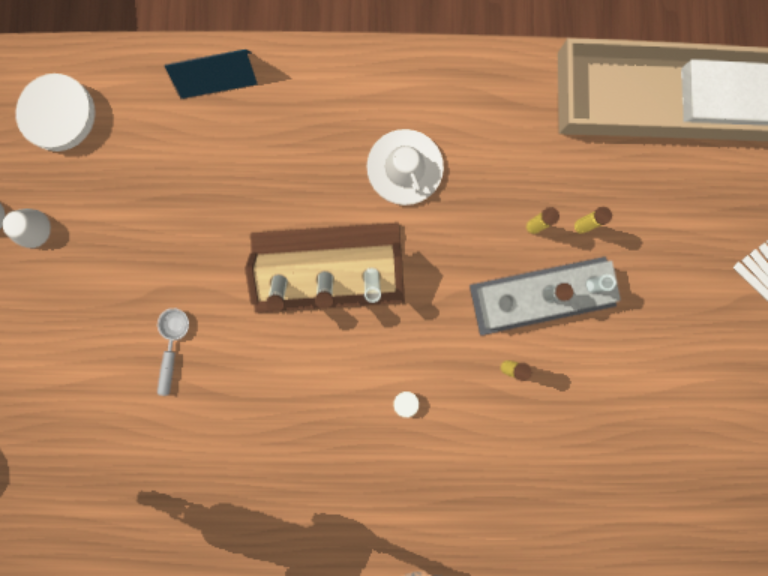

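The scene view shows the rack at about (420,290). Its open empty tube is at (390,285), the -y end. The caddy is at about (300,435): free hole at the +y end (315,385), coffee tube in the middle (292,410), spare at the -y end (273,455). Three yellow look-alikes stand near the caddy. The top view agrees.

```bash
cat >> h.py <<'E'
from scipy.optimize import least_squares
def proj(d,P):
    P=np.atleast_2d(P);c=P@d["extrinsics"][:3,:3].T+d["extrinsics"][:3,3]
    m=c[:,:2]/c[:,2:];m=m*(1+d["k1"]*(m**2).sum(1,keepdims=True))
    return m*[d["fx"],d["fy"]]+[d["cx"],d["cy"]]
def plan(p,L):  # planar pose x,y,yaw
    L=np.atleast_2d(np.asarray(L,float));c,s=np.cos(p[2]),np.sin(p[2])
    return np.c_[p[0]+c*L[:,0]-s*L[:,1],p[1]+s*L[:,0]+c*L[:,1],L[:,2]]
AX=np.array([-.5,0,.75**.5])          # rack hole axis, rack frame
def rs(i,h=0,off=0): # point on axis of rack hole i at height h above floor; off = lower wall
    return np.array([-.004,.07*(i-1),.0354])+AX*h+off*np.array([-.75**.5,0,-.5])
def cs(i,h=0): return np.array([0,.07*(i-1),.014+h])
E
python3 - <<'E'
from h import *
T=read_camera("top");S=read_camera("scene")
rk={"t":[(245.4,176.8),(217.6,181.9),(184,179.2)],"s":[(275.3,208.6),(283.1,189.7),(295.3,171.5)]}
ck={"t":[(391.8,193.3),(363.3,195.9),(334.8,203.9)],"s":[(186.3,315.6),(200.5,288),(213.7,266.6)]}
out={}
for n,k,f,g in (("rack",rk,rs,[.6,.1,0]),("caddy",ck,cs,[.55,-.25,0])):
    L=np.array([f(i) for i in range(3)])
    fun=lambda p:np.r_[(proj(T,plan(p,L))-k["t"]).ravel(),(proj(S,plan(p,L))-k["s"]).ravel()]
    r=least_squares(fun,g,loss="soft_l1");out[n]=r.x;print(n,np.round(r.x,4),np.round(fun(r.x),1))
np.save("p0.npy",[out["rack"],out["caddy"]])
def draw(d,fn,cen):
    k=6;im=cv2.resize(d["image"][:,:,::-1],None,fx=k,fy=k,interpolation=cv2.INTER_CUBIC)
    def pl(p,L,c): cv2.polylines(im,[np.int32((proj(d,plan(p,L))+.5)*k)],False,c,1)
    a=np.linspace(0,2*np.pi,40);C=np.c_[np.cos(a),np.sin(a),0*a]
    p=out["caddy"]
    for (w,l,z) in ((.064,.21,.054),(.084,.23,.006)): pl(p,[(sx*w/2,sy*l/2,z) for sx,sy in ((1,1),(1,-1),(-1,-1),(-1,1),(1,1))],(0,255,0))
    for i in range(3): pl(p,cs(i,.04)+C*.0135,(255,0,0))
    pl(p,cs(0,.097)+C*.012,(0,0,255));pl(p,cs(1,.105)+C*.0135,(0,0,255))
    p=out["rack"]
    pl(p,[(sx*.065,sy*.12,.012) for sx,sy in ((1,1),(1,-1),(-1,-1),(-1,1),(1,1))],(0,255,0))
    M=np.array([[.75**.5,0,.5],[0,1,0],[-.5,0,.75**.5]]) # cols? ex=(cos30,0,.5)
    ex=np.array([.75**.5,0,.5]);ey=np.array([0,1,0]);CC=np.outer(np.cos(a),ex)+np.outer(np.sin(a),ey)
    for i in range(3): pl(p,rs(i,.04)+CC*.0135,(255,0,0))
    pl(p,rs(0,.097,.0013)+CC*.012,(0,0,255))
    for i in(1,2): pl(p,rs(i,.105,.0013)+CC*.0135,(0,0,255))
    return im
a=draw(T,0,0)[110*6:232*6,160*6:420*6];b=draw(S,0,0)[140*6:345*6,160*6:330*6]
cv2.imwrite("pics/t1.png",cv2.resize(a,(800,375),interpolation=cv2.INTER_AREA))
cv2.imwrite("pics/s1.png",cv2.resize(b,(497,600),interpolation=cv2.INTER_AREA))
E
```

```text
rack [0.601  0.1723 0.0701] [-0.4  0.2 -2.4 -3.3  1.5  1.1 -1.2 -0.3  1.8  0.2 -0.5  1.2]
caddy [ 0.5605 -0.1825  0.1407] [-0.6 -0.2 -0.3  0.8 -0.3 -3.5 -0.2  0.4 -0.4  1.9 -0.6 -0.9]
```

View pics/t1.png

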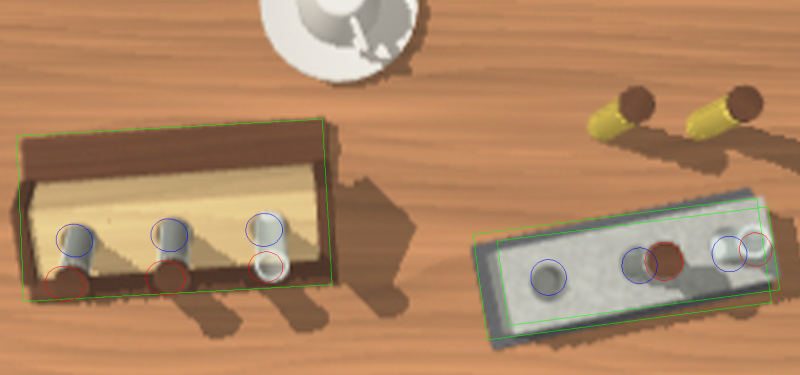

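View pics/s1.png

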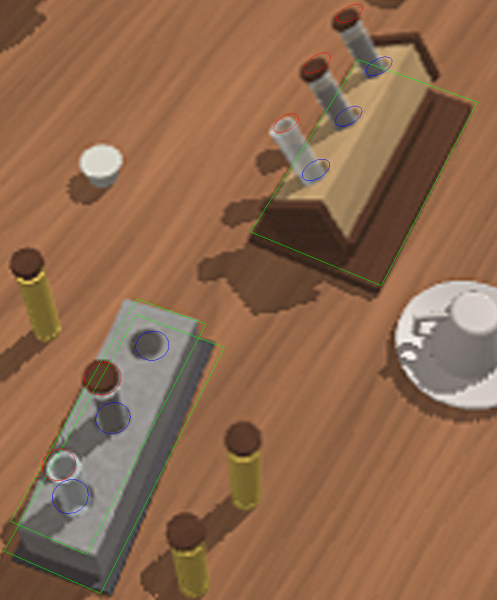

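The overlay fits to within about 3–5 mm: rack outline and mouths line up in both views, and the caddy yaw is slightly low. I'll move above the empty tube, then refine with the wrist camera.

```bash
cat >> h.py <<'E'
def pose():
    s=read_state();return s,np.array(s["tool_pos"]),R.from_rotvec(s["tcp_rot"])
def rackR(yaw):  # tool down the rack axis, tool y = rack y
    z=R.from_euler("z",yaw).apply(-AX);y=R.from_euler("z",yaw).apply([0,1,0]);return R.from_matrix(np.c_[np.cross(y,z),y,z])
def downR(yaw):
    z=np.array([0,0,-1.]);y=R.from_euler("z",yaw).apply([0,1,0]);return R.from_matrix(np.c_[np.cross(y,z),y,z])
def go(Pt,Rt,n=None,vmax=.04):
    s,P,R0=pose();w=(R0.inv()*Rt).as_rotvec();dP=np.asarray(Pt)-P
    m=max(np.linalg.norm(dP)/vmax,np.abs(np.degrees(w)).max()/5.5);n=n or max(1,int(np.ceil(m)))
    wr=np.round(np.degrees(w)/n/6,3)
    print("n",n,"dist",np.round(dP,4).tolist(),"rot/row",wr.tolist(),"pos",np.round(P,4).tolist())
    Rk=R0
    for k in range(n):
        print(np.round(Rk.inv().apply(dP/n)/.05,3).tolist(),end=",")
        Rk=Rk*R.from_rotvec(np.radians(wr*6))
    print()
def pt(p,L): return plan(p,L)[0]
E
python3 - <<'E'
from h import *
p,c=np.load("p0.npy")
go(pt(p,rs(0,.22)),rackR(p[2]))
E
```

```text
n 15 dist [0.2288, -0.5271, -0.0054] rot/row [-0.078, -0.327, -0.293] pos [0.2634, 0.6215, 0.2313]
[-0.555, -0.528, 0.007],[-0.538, -0.545, 0.021],[-0.52, -0.561, 0.035],[-0.501, -0.577, 0.048],[-0.481, -0.593, 0.06],[-0.461, -0.608, 0.071],[-0.439, -0.622, 0.082],[-0.417, -0.636, 0.091],[-0.394, -0.649, 0.1],[-0.37, -0.662, 0.107],[-0.346, -0.674, 0.114],[-0.321, -0.685, 0.12],[-0.296, -0.696, 0.125],[-0.27, -0.705, 0.129],[-0.244, -0.714, 0.132],
```

Call:
{"name": "apply_moves", "arguments": {"fingers": [0.7, 0.7, 0.7, 0.7, 0.7, 0.7, 0.7, 0.7, 0.7, 0.7, 0.7, 0.7], "travel": [[-0.555, -0.528, 0.007], [-0.538, -0.545, 0.021], [-0.52, -0.561, 0.035], [-0.501, -0.577, 0.048], [-0.481, -0.593, 0.06], [-0.461, -0.608, 0.071], [-0.439, -0.622, 0.082], [-0.417, -0.636, 0.091], [-0.394, -0.649, 0.1], [-0.37, -0.662, 0.107], [-0.346, -0.674, 0.114], [-0.321, -0.685, 0.12]], "rotation": [[-0.078, -0.327, -0.293], [-0.078, -0.327, -0.293], [-0.078, -0.327, -0.293], [-0.078, -0.327, -0.293], [-0.078, -0.327, -0.293], [-0.078, -0.327, -0.293], [-0.078, -0.327, -0.293], [-0.078, -0.327, -0.293], [-0.078, -0.327, -0.293], [-0.078, -0.327, -0.293], [-0.078, -0.327, -0.293], [-0.078, -0.327, -0.293]]}}

```text
time: 3.0
tool_pos: [0.4466, 0.1988, 0.2274]
tcp_rot: [0.034, 2.719, 0.02]
wrist_force: [1.0, 0.6, -0.2]
width: 0.701
grip_force: 0.0
```

Call:
{"name": "apply_moves", "arguments": {"fingers": [0.7, 0.7, 0.7, 0.7, 0.7], "travel": [[-0.296, -0.696, 0.125], [-0.27, -0.705, 0.129], [-0.244, -0.714, 0.132], [0, 0, 0], [0, 0, 0]], "rotation": [[-0.078, -0.327, -0.293], [-0.078, -0.327, -0.293], [-0.078, -0.327, -0.293], [0, 0, 0], [0, 0, 0]]}}

```text
time: 3.5
tool_pos: [0.492, 0.0931, 0.2261]
tcp_rot: [-0.086, 2.617, 0.023]
wrist_force: [-0.3, -0.6, -0.4]
width: 0.702
grip_force: 0.0
```

Run:
```python
from h import *
p,c=np.load("p0.npy")
go(pt(p,rs(0,.22)),rackR(p[2]))
d=read_camera("wrist");k=2
print(np.round(d["extrinsics"],4).tolist(),d["fx"],d["k1"])
im=cv2.resize(d["image"][:,:,::-1],None,fx=1.5,fy=1.5)
a=np.linspace(0,2*np.pi,40);ex=np.array([.75**.5,0,.5]);CC=np.outer(np.cos(a),ex)+np.outer(np.sin(a),[0,1,0])
for i,h,r,o,col in((0,.04,.0135,0,(255,0,0)),(0,.097,.012,.0013,(0,0,255)),(1,.04,.0135,0,(255,0,0)),(1,.105,.0135,.0013,(0,0,255))):
    cv2.polylines(im,[np.int32(1.5*proj(d,plan(p,rs(i,h,o)+CC*r)))],False,col,1)
cv2.imwrite("pics/w1.png",im)
for n in ["empty_tube","rack_seat0","full_tube_a","stopper_top","rack"]:
    print(n,[(round(t["p"],2),np.round(t["location"],1).tolist()) for t in tip_of("wrist",n)][:4])
```

```text
n 1 dist [0.0001, 0.0013, -0.0001] rot/row [-0.02, -0.005, -0.034] pos [0.492, 0.0931, 0.2261]
[-0.002, 0.026, 0.004],
[[-0.0662, 0.9978, -0.0002, -0.0597], [0.657, 0.0437, 0.7526, -0.4646], [0.751, 0.0497, -0.6585, -0.0638], [0.0, 0.0, 0.0, 1.0]] 270.6320643241884 -0.0210999599276539
empty_tube [(0.87, [255.9, 158.1])]
rack_seat0 [(0.73, [302.2, 160.3]), (0.71, [351.0, 158.7]), (0.55, [254.3, 156.1]), (0.19, [354.8, 155.0])]
full_tube_a [(0.89, [350.8, 156.4]), (0.61, [301.5, 158.3])]
stopper_top [(0.69, [55.7, 225.7]), (0.59, [301.2, 158.2])]
rack [(0.74, [299.1, 141.8])]
```

View pics/w1.png

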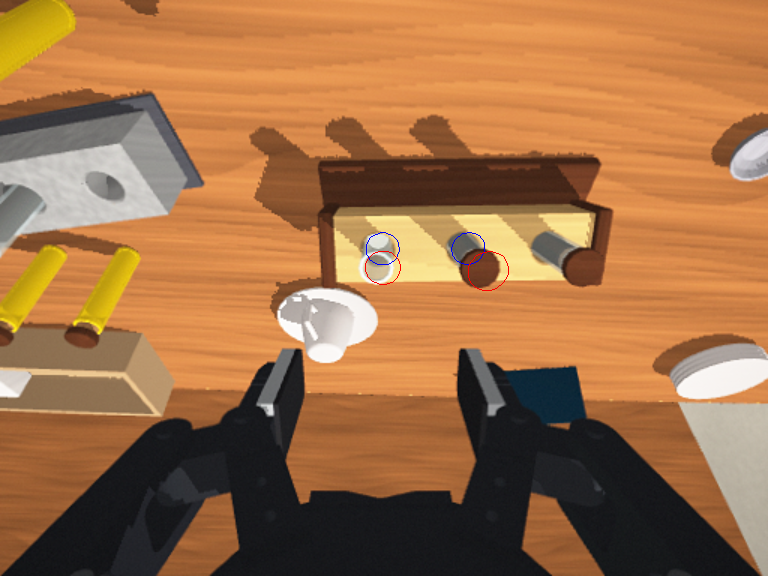

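The wrist view shows the empty tube's mouth at (377,265) and the stopper heads at (480,268) and (584,267). My prediction is about 3–4 mm too far in +y there, so I'll do a joint refit with all three views.

```bash
cat > fit.py <<'E'
from h import *
T=read_camera("top");S=read_camera("scene");W=read_camera("wrist")
t=lambda x,y:[(x+.5)/3.077+160-.5,(y+.5)/3.074+110-.5]
s=lambda x,y:[(x+.5)/2.9235+160-.5,(y+.5)/2.927+140-.5]
w=lambda x,y:[(x+.5)/1.5-.5,(y+.5)/1.5-.5]
L=[rs(0,.097,.0013),rs(1,.105,.0013),rs(2,.105,.0013)]
obs=[(T,[t(270,265),t(168,276),t(68,281)],1),(S,[s(286,125),s(315,69),s(347,18)],1),(W,[w(377,265),w(480,268),w(584,267)],.45)]
def fun(p,o=obs): return np.concatenate([(wt*(proj(d,plan(p,L))-k)).ravel() for d,k,wt in o])
g=np.load("p0.npy")[0]
for o in [obs]+[[x] for x in obs]:
    r=least_squares(fun,g,args=(o,));print(np.round(r.x,4),np.round(r.fun,1))
Lc=[cs(2,.04),cs(1,.105+.006),cs(0,.097)]
oc=[(T,[t(548,280),t(664,261),t(752,245)],1),(S,[s(148,345),s(102,377),s(63,466)],1)]
def func(p,o=oc): return np.concatenate([(wt*(proj(d,plan(p,Lc))-k)).ravel() for d,k,wt in o])
for o in [oc]+[[x] for x in oc]:
    r=least_squares(func,np.load("p0.npy")[1],args=(o,));print("caddy",np.round(r.x,4),np.round(r.fun,1))
E
python3 fit.py
```

```text
[0.6012 0.1696 0.0752] [-0.1  0.3  0.4  0.4  0.2  0.8 -0.5  0.   0.  -1.5  0.1 -1.1 -0.7  1.1
 -0.1  1.2 -0.1  1.5]
[0.6023 0.1695 0.0674] [-0.3  0.1  0.2 -0.1  0.   0. ]
[0.6029 0.1674 0.0788] [-0.3  1.   0.2 -0.7  0.1 -0.4]
[0.5974 0.1694 0.0785] [-0.7  0.   0.1  0.1  0.6  0.3]
caddy [ 0.5608 -0.1823  0.185 ] [ 0.1  0.2  0.5 -0.4  0.7 -0.2  0.4 -0.4  0.  -1.  -0.  -0.1]
caddy [ 0.5605 -0.1813  0.1807] [-0.3  0.2  0.  -0.2  0.3  0.1]
caddy [ 0.5613 -0.1833  0.1892] [ 0.1  0.  -0.1 -0.5 -0.   0.4]
```

Run:
```python
from h import *
p=[.6012,.1696,.0752];c=[.5608,-.1823,.185];np.save("p1.npy",[p,c])
go(pt(p,rs(0,.12,.0013)),rackR(p[2]),n=5)
```

```text
n 5 dist [0.0496, -0.0007, -0.0873] rot/row [-0.004, -0.001, -0.005] pos [0.492, 0.0956, 0.226]
[0.003, -0.017, 0.401],[0.003, -0.017, 0.401],[0.003, -0.017, 0.401],[0.003, -0.017, 0.401],[0.004, -0.017, 0.401],
```

Call:
{"name": "apply_moves", "arguments": {"fingers": [0.6, 0.6, 0.6, 0.6, 0.6, 0.6, 0.6, 0.6], "travel": [[0.003, -0.02, 0.401], [0.003, -0.02, 0.401], [0.003, -0.02, 0.401], [0.003, -0.02, 0.401], [0.003, -0.02, 0.401], [0, 0, 0], [0, 0, 0], [0, 0, 0]], "rotation": [[-0.004, 0, -0.005], [-0.004, 0, -0.005], [-0.004, 0, -0.005], [-0.004, 0, -0.005], [-0.004, 0, -0.005], [0, 0, 0], [0, 0, 0], [0, 0, 0]]}}

```text
time: 4.75
tool_pos: [0.5421, 0.0934, 0.1399]
tcp_rot: [-0.097, 2.615, 0.026]
wrist_force: [-0.2, 0.2, 0.0]
width: 0.601
grip_force: 0.0
```

```bash
cat >> h.py <<'E'
aa=np.linspace(0,2*np.pi,60)
def rc(i,h,r,o=0): return rs(i,h,o)+r*(np.outer(np.cos(aa),[.75**.5,0,.5])+np.outer(np.sin(aa),[0,1,0]))
def cc(i,h,r): return cs(i,h)+r*np.c_[np.cos(aa),np.sin(aa),0*aa]
def shot(fn,items,cam="wrist",k=1.5,crop=None):
    d=read_camera(cam);im=cv2.resize(d["image"][:,:,::-1],None,fx=k,fy=k,interpolation=cv2.INTER_CUBIC)
    for p,L,col in items: cv2.polylines(im,[np.int32((proj(d,plan(p,L))+.5)*k)],False,col,1)
    if crop: im=im[crop[1]:crop[3],crop[0]:crop[2]]
    cv2.imwrite(fn,im);return d
E
python3 - <<'E'
from h import *
p,c=np.load("p1.npy")
go(pt(p,rs(0,.056,.0013)),rackR(p[2]))
shot("pics/w2.png",[(p,rc(0,.097,.012,.0013),(0,0,255)),(p,rc(0,.04,.0135),(255,0,0)),(p,rc(1,.105,.0135,.0013),(0,0,255)),(p,rc(2,.105,.0135,.0013),(0,0,255))])
E
```

```text
n 2 dist [0.0313, 0.004, -0.0566] rot/row [-0.004, 0.005, -0.005] pos [0.5421, 0.0934, 0.1399]
[0.011, 0.016, 0.648],[0.011, 0.016, 0.648],
```

View pics/w2.png

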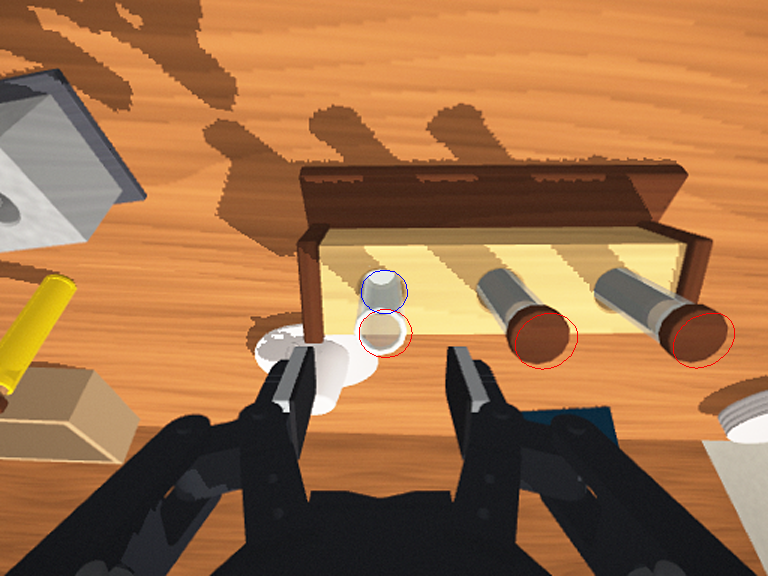

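Run:
```python
from h import *
p=[.5993,.1675,.0765];c=[.5608,-.1823,.185];np.save("p1.npy",[p,c])
go(pt(p,rs(0,.056,.0013)),rackR(p[2]),n=4)
```

```text
n 4 dist [0.0294, 0.0018, -0.0569] rot/row [-0.003, 0.004, -0.006] pos [0.5423, 0.0934, 0.1402]
[0.016, -0.002, 0.32],[0.015, -0.002, 0.32],[0.015, -0.002, 0.32],[0.015, -0.002, 0.32],
```

Call:
{"name": "apply_moves", "arguments": {"fingers": [0.6, 0.6, 0.6, 0.6, 0.6, 0, 0, 0, 0, 0, 0, 0], "travel": [[0.015, -0.002, 0.32], [0.015, -0.002, 0.32], [0.015, -0.002, 0.32], [0.015, -0.002, 0.32], [0, 0, 0], [0, 0, 0], [0, 0, 0], [0, 0, 0], [0, 0, 0], [0, 0, 0], [0, 0, 0], [0, 0, 0]], "rotation": [[0, 0, 0], [0, 0, 0], [0, 0, 0], [0, 0, 0], [0, 0, 0], [0, 0, 0], [0, 0, 0], [0, 0, 0], [0, 0, 0], [0, 0, 0], [0, 0, 0], [0, 0, 0]], "newtons": 40}}

```text
time: 6.0
tool_pos: [0.5717, 0.0949, 0.0834]
tcp_rot: [-0.096, 2.615, 0.026]
wrist_force: [-4.9, -1.1, 7.6]
width: 0.269
grip_force: 39.6
```

Call:
{"name": "apply_moves", "arguments": {"fingers": [0, 0, 0, 0, 0, 0, 0, 0], "travel": [[0, 0, -0.2], [0, 0, -0.4], [0, 0, -0.5], [0, 0, -0.5], [0, 0, -0.5], [0, 0, -0.5], [0, 0, 0], [0, 0, 0]], "rotation": [[0, 0, 0], [0, 0, 0], [0, 0, 0], [0, 0, 0], [0, 0, 0], [0, 0, 0], [0, 0, 0], [0, 0, 0]]}}

```text
time: 6.8
tool_pos: [0.5063, 0.0901, 0.1952]
tcp_rot: [-0.096, 2.615, 0.026]
wrist_force: [0.2, -0.2, -0.8]
width: 0.273
grip_force: 39.5
```

Run:
```python
from h import *
p,c=np.load("p1.npy")
s,P,R0=pose();print(s["width"],s["grip_force"],np.round(s["wrist_force"],1))
d=shot("pics/w3.png",[])
# tube in tool frame nominal: underside at tcp + z*.056
for h in (0,.097): print(proj(d,P+R0.apply([0,0,.056-h])))
for n in["empty_tube"]: print([(t["p"],t["location"]) for t in tip_of("wrist",n)]);print([t["bbox"] for t in regions_of("wrist",n)])
go(pt(c,cs(2,.04+.056+.06)),downR(c[2]))
```

```text
0.2731695995888488 39.5046204328537 [ 0.2 -0.2 -0.8]
[[254.0541908  205.16142653]]
[[254.61793109 287.91602552]]
[(0.91, [257.0, 205.4])]
[[207.7, 109.2, 222.6, 94.9], [227.4, 193.7, 51.2, 114.0]]
n 6 dist [0.0424, -0.2034, -0.0228] rot/row [-0.047, 0.828, -0.173] pos [0.5056, 0.0899, 0.1928]
[-0.041, -0.686, 0.111],[-0.038, -0.688, 0.105],[-0.034, -0.689, 0.098],[-0.03, -0.69, 0.092],[-0.025, -0.691, 0.086],[-0.02, -0.692, 0.081],
```

View pics/w3.png

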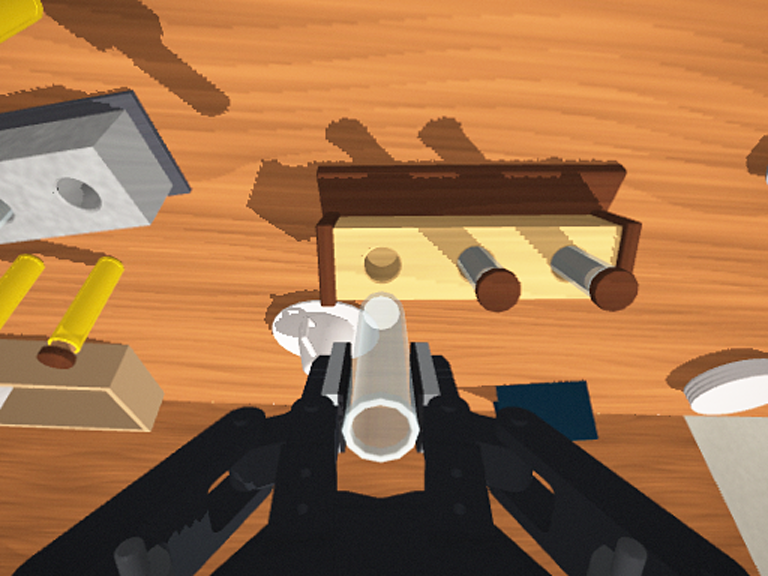

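The tube is gripped coaxially: foot at (381,310) against a predicted (381,308). The emptied hole shows at (382,264). Moving on to the caddy's free hole.

Call:
{"name": "apply_moves", "arguments": {"fingers": [0, 0, 0, 0, 0, 0, 0, 0, 0], "travel": [[-0.041, -0.686, 0.111], [-0.038, -0.688, 0.105], [-0.034, -0.689, 0.098], [-0.03, -0.69, 0.092], [-0.025, -0.691, 0.086], [-0.02, -0.692, 0.081], [0, 0, 0], [0, 0, 0], [0, 0, 0]], "rotation": [[-0.047, 0.828, -0.173], [-0.047, 0.828, -0.173], [-0.047, 0.828, -0.173], [-0.047, 0.828, -0.173], [-0.047, 0.828, -0.173], [-0.047, 0.828, -0.173], [0, 0, 0], [0, 0, 0], [0, 0, 0]]}}

```text
time: 7.85
tool_pos: [0.5478, -0.1126, 0.1704]
tcp_rot: [-0.29, 3.127, 0.002]
wrist_force: [-0.3, 0.7, 0.0]
width: 0.268
grip_force: 39.6
```

Run:
```python
from h import *
p,c=np.load("p1.npy")
go(pt(c,cs(2,.04+.056+.01)),downR(c[2]))
d=shot("pics/w4.png",[(c,cc(2,.04,.0135),(255,0,0)),(c,cc(1,.105+.0065,.0135),(0,0,255)),(c,cc(0,.04,.0135),(255,0,0)),(c,[(sx*.032,sy*.105,.054) for sx,sy in ((1,1),(1,-1),(-1,-1),(-1,1),(1,1))],(0,255,0))])
s,P,R0=pose();print(proj(d,P+R0.apply([0,0,.056]))*1.5)
```

```text
n 2 dist [0.0002, -0.0009, -0.0504] rot/row [0.007, 0.004, -0.001] pos [0.5478, -0.1126, 0.1704]
[0.001, -0.01, 0.504],[0.0, -0.01, 0.504],
[[381.4764722  308.10793251]]
```

View pics/w4.png

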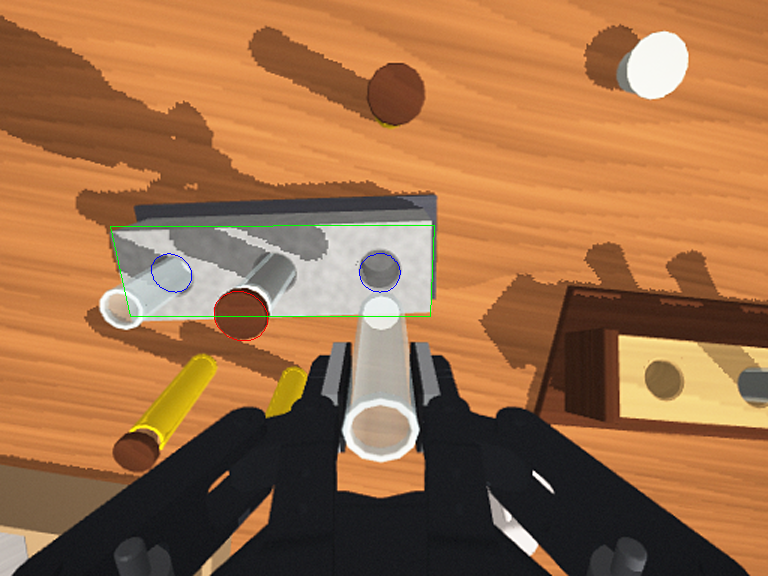

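The hole is at (380,269), within 1–2 mm of the prediction (379,272). The stopper head and caddy edges match. Lowering to just above the mouth, then into the hole.

Call:
{"name": "apply_moves", "arguments": {"fingers": [0, 0, 0, 0, 0, 0, 0, 0, 0, 0], "travel": [[0.01, 0, 0.4], [0.01, 0, 0.4], [0, 0, 0.2], [0, 0, 0.1], [0, 0, 0.1], [0, 0, 0.1], [0, 0, 0.1], [0, 0, 0.1], [0, 0, 0], [0, 0, 0]], "rotation": [[0.01, 0, 0], [0, 0, 0], [0, 0, 0], [0, 0, 0], [0, 0, 0], [0, 0, 0], [0, 0, 0], [0, 0, 0], [0, 0, 0], [0, 0, 0]]}}

```text
time: 8.9
tool_pos: [0.5475, -0.1136, 0.0968]
tcp_rot: [-0.29, 3.126, -0.001]
wrist_force: [-4.0, -0.6, 1.0]
width: 0.268
grip_force: 40.2
```

Run:
```python
from h import *
s,P,R0=pose();print(np.round(P,4),"foot z",P[2]-.056,np.round(s["wrist_force"],1),np.round(s["torque"],2),s["grip_force"])
```

```text
[ 0.5475 -0.1136  0.0968] foot z 0.04075980366413374 [-4.  -0.6  1. ] [-0.09  0.62 -0.01] 40.19149035215378
```

It's 13 mm in, with a light side load of -4 N in x. I'll shift 1 mm to -x and continue.

Call:
{"name": "apply_moves", "arguments": {"fingers": [0, 0, 0, 0, 0, 0, 0, 0, 0], "travel": [[0.02, 0, 0], [0.005, 0, 0.08], [0, 0, 0.08], [0, 0, 0.08], [0, 0, 0.08], [0, 0, 0.08], [0, 0, 0.08], [0, 0, 0], [0, 0, 0]], "rotation": [[0, 0, 0], [0, 0, 0], [0, 0, 0], [0, 0, 0], [0, 0, 0], [0, 0, 0], [0, 0, 0], [0, 0, 0], [0, 0, 0]]}}

```text
time: 9.8
tool_pos: [0.5467, -0.1137, 0.0725]
tcp_rot: [-0.29, 3.126, -0.001]
wrist_force: [-0.6, -0.0, -0.5]
width: 0.269
grip_force: 40.1
```

Call:
{"name": "apply_moves", "arguments": {"fingers": [0, 0, 0, 0], "travel": [[0, 0, 0.03], [0, 0, 0.02], [0, 0, 0.01], [0, 0, 0]], "rotation": [[0, 0, 0], [0, 0, 0], [0, 0, 0], [0, 0, 0]]}}

```text
time: 10.2
tool_pos: [0.5471, -0.1139, 0.0714]
tcp_rot: [-0.29, 3.125, -0.001]
wrist_force: [-5.1, 1.0, 9.0]
width: 0.276
grip_force: 41.1
```

Call:
{"name": "apply_moves", "arguments": {"fingers": [0.5, 0.5, 0.5, 0.5, 0.5, 0.5, 0.5, 0.5, 0.5, 0.5], "travel": [[0, 0, 0], [0, 0, 0], [0, 0, 0], [0, 0, -0.3], [0, 0, -0.6], [0, 0, -0.6], [0, 0, -0.6], [0, 0, -0.3], [0, 0, 0], [0, 0, 0]], "rotation": [[0, 0, 0], [0, 0, 0], [0, 0, 0], [0, 0, 0], [0, 0, 0], [0, 0, 0], [0, 0, 0], [0, 0, 0], [0, 0, 0], [0, 0, 0]]}}

```text
time: 11.2
tool_pos: [0.5461, -0.1137, 0.1893]
tcp_rot: [-0.29, 3.126, -0.001]
wrist_force: [0.1, 0.7, -0.7]
width: 0.498
grip_force: 0.0
```

Run:
```python
from h import *
p,c=np.load("p1.npy");c=c+[-.0006,-.0002,0];np.save("p1.npy",[p,c])
s,P,R0=pose();print(np.round(s["wrist_force"],1),s["width"])
go([*pt(c,cs(1))[:2],P[2]],downR(c[2]))
d=shot("pics/w5.png",[(c,cc(2,.097,.012),(0,0,255)),(c,cc(1,.1115,.0135),(0,0,255)),(c,cc(0,.097,.012),(0,0,255))])
```

```text
[ 0.1  0.7 -0.7] 0.4982047339801048
n 2 dist [0.0141, -0.0688, 0.0] rot/row [-0.004, 0.01, -0.001] pos [0.5461, -0.1137, 0.1893]
[-0.012, -0.703, 0.001],[-0.012, -0.703, 0.0],
```

View pics/w5.png

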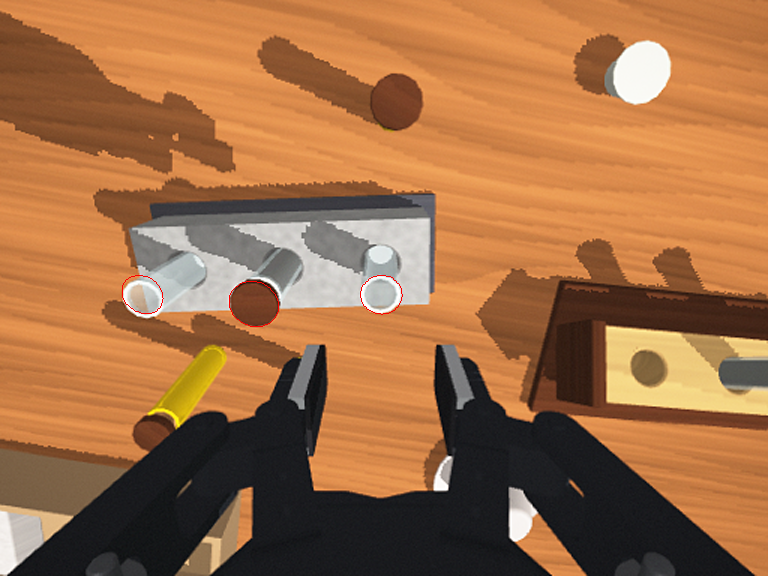

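The empty tube stands fully seated: its rim at (381,294) lies on the prediction, as does the stopper head at (254,302). On to the fresh tube.

Call:
{"name": "apply_moves", "arguments": {"fingers": [0.5, 0.5, 0.5, 0.5, 0.5, 0.5], "travel": [[-0.012, -0.703, 0], [-0.012, -0.703, 0], [0, 0, 0.4], [0, 0, 0.4], [0, 0, 0], [0, 0, 0]], "rotation": [[0, 0.01, 0], [0, 0.01, 0], [0, 0, 0], [0, 0, 0], [0, 0, 0], [0, 0, 0]]}}

```text
time: 11.85
tool_pos: [0.5591, -0.1821, 0.1477]
tcp_rot: [0.29, -3.125, -0.002]
wrist_force: [-0.3, 0.1, -0.1]
width: 0.498
grip_force: 0.0
```

Run:
```python
from h import *
p,c=np.load("p1.npy")
go(pt(c,cs(1,.0575)),downR(c[2]),n=3)
go(pt(c,cs(1,.0575)),downR(c[2]),n=3)
d=read_camera("wrist")
print([(t["p"],np.round(t["location"],1)) for t in tip_of("wrist","stopper_top")][:3],proj(d,pt(c,cs(1,.1115))))
```

```text
n 3 dist [0.0011, -0.0004, -0.0762] rot/row [0.004, -0.011, -0.001] pos [0.5591, -0.1821, 0.1477]
[-0.008, -0.005, 0.508],[-0.008, -0.004, 0.508],[-0.007, -0.004, 0.508],
n 3 dist [0.0011, -0.0004, -0.0762] rot/row [0.004, -0.011, -0.001] pos [0.5591, -0.1821, 0.1477]
[-0.008, -0.005, 0.508],[-0.008, -0.004, 0.508],[-0.007, -0.004, 0.508],
[(0.8, array([252.5, 227.6])), (0.8, array([378.9,  61.8])), (0.66, array([248.6, 336. ]))] [[253.3495467  225.86529893]]
```

Call:
{"name": "apply_moves", "arguments": {"fingers": [0.5, 0.5, 0.5, 0.5, 0.5, 0, 0, 0, 0, 0, 0], "travel": [[-0.007, -0.004, 0.5], [-0.007, -0.004, 0.5], [-0.007, -0.004, 0.5], [0, 0, 0], [0, 0, 0], [0, 0, 0], [0, 0, 0], [0, 0, 0], [0, 0, 0], [0, 0, 0], [0, 0, 0]], "rotation": [[0, -0.01, 0], [0, -0.01, 0], [0, -0.01, 0], [0, 0, 0], [0, 0, 0], [0, 0, 0], [0, 0, 0], [0, 0, 0], [0, 0, 0], [0, 0, 0], [0, 0, 0]], "newtons": 50}}

```text
time: 13.05
tool_pos: [0.5635, -0.1836, 0.0771]
tcp_rot: [-0.289, 3.121, -0.003]
wrist_force: [-0.3, 1.0, 6.8]
width: 0.27
grip_force: 49.2
```

Call:
{"name": "apply_moves", "arguments": {"fingers": [0, 0, 0, 0, 0, 0, 0, 0], "travel": [[0, 0, -0.2], [0, 0, -0.4], [0, 0, -0.5], [0, 0, -0.5], [0, 0, -0.5], [0, 0, -0.3], [0, 0, 0], [0, 0, 0]], "rotation": [[0, 0, 0], [0, 0, 0], [0, 0, 0], [0, 0, 0], [0, 0, 0], [0, 0, 0], [0, 0, 0], [0, 0, 0]]}}

```text
time: 13.85
tool_pos: [0.5611, -0.183, 0.1944]
tcp_rot: [-0.29, 3.125, -0.001]
wrist_force: [-0.7, -0.1, -0.5]
width: 0.275
grip_force: 49.4
```

Run:
```python
from h import *
p,c=np.load("p1.npy")
s,P,R0=pose();print(s["width"],s["grip_force"],np.round(s["wrist_force"],1))
d=shot("pics/w6.png",[])
print(np.round(proj(d,P+R0.apply([0,0,.0575])),1),np.round(proj(d,P+R0.apply([0,0,.0575-.1115])),1))
for n in["fresh_tube","stopper_top"]: print([(round(t["p"],2),np.round(t["location"],1)) for t in tip_of("wrist",n)][:3])
go(pt(p,rs(0,.0575+.1)),rackR(p[2]))
```

```text
0.2750666554649066 49.40547779202461 [-0.7 -0.1 -0.5]
[[254.1 204.3]] [[254.9 309. ]]
[(0.91, array([251.3, 196.5])), (0.79, array([194.1, 236. ])), (0.71, array([318.9,  72.1]))]
[(0.82, array([253.6, 295.7])), (0.79, array([356.8,  62.9])), (0.41, array([172.8, 289.6]))]
n 7 dist [-0.038, 0.274, -0.021] rot/row [0.04, -0.713, 0.144] pos [0.5602, -0.1827, 0.1928]
[-0.037, 0.79, 0.06],[-0.021, 0.79, 0.059],[-0.004, 0.791, 0.057],[0.012, 0.791, 0.053],[0.027, 0.791, 0.049],[0.043, 0.79, 0.043],[0.058, 0.79, 0.036],
```

```bash
cat > tf.py <<'E'
from h import *
from scipy.optimize import minimize
d=read_camera("wrist");s,P,R0=pose()
ms=regions_of("wrist","fresh_tube")
for t in ms[:4]: print(round(t["p"],2),t["bbox"])
m=min(ms,key=lambda t:abs(t["bbox"][0]+t["bbox"][2]/2-254)+abs(t["bbox"][1]-190))["mask"]
v=cv2.cvtColor(d["image"],cv2.COLOR_RGB2HSV)
sub=m.copy();sub[:, :215]=0;sub[:,295:]=0
print("rows",[(r,np.flatnonzero(sub[r]).min(),np.flatnonzero(sub[r]).max()) for r in range(180,345,8) if sub[r].any()])
def ren(q):
    x,y,z,ty,tx,top=q;Rt=R.from_euler("yx",[ty,tx]);K=4
    im=np.zeros((384*K,512*K),np.uint8)
    def ring(h,r): # h above foot; tool z down; pivot at TCP
        L=np.c_[r*np.cos(aa),r*np.sin(aa),np.full(60,z-h)]
        return proj(d,P+R0.apply(Rt.apply(L)+[x,y,0]))
    for a in ([(0,.009),(.004,.012)],[(.004,.012),(.097,.012)],[(top-.008,.0135),(top,.0135)]):
        pts=np.concatenate([ring(*b) for b in a])
        cv2.fillConvexPoly(im,cv2.convexHull(np.int32((pts+.5)*K)),255)
    return cv2.resize(im,(512,384),interpolation=cv2.INTER_AREA)/255.
def cost(q):
    a=ren(q);b=sub.astype(float);return (abs(a-b)).sum()/b.sum()+ (q[3]/.1)**2*.02+(q[4]/.1)**2*.02
if __name__=="__main__":
    q0=np.array([0,0,.061,0,0,.1115]);best=None
    for x in(0,.003):
      for z in(.058,.064):
        r=minimize(cost,[x,0,z,0,0,.1115],method="Nelder-Mead",options=dict(initial_simplex=[[x,0,z,0,0,.1115]]+[list(np.array([x,0,z,0,0,.1115])+np.eye(6)[i]*[.002,.002,.003,.03,.03,.002][i]) for i in range(6)],maxiter=500))
        print(np.round(r.x,4),round(r.fun,4))
E
python3 tf.py
```

```text
0.86 [223.8, 185.9, 60.5, 132.2]
0.69 [222.8, 259.7, 59.5, 60.5]
0.68 [168.7, 229.0, 33.8, 48.0]
0.57 [313.2, 48.5, 60.4, 38.2]
rows [(188, np.int64(249), np.int64(261)), (196, np.int64(240), np.int64(268)), (204, np.int64(238), np.int64(270)), (212, np.int64(237), np.int64(271)), (220, np.int64(236), np.int64(272)), (228, np.int64(235), np.int64(272)), (236, np.int64(235), np.int64(273)), (244, np.int64(234), np.int64(274)), (252, np.int64(233), np.int64(275)), (260, np.int64(231), np.int64(276)), (268, np.int64(230), np.int64(277)), (276, np.int64(226), np.int64(281)), (284, np.int64(224), np.int64(283)), (292, np.int64(224), np.int64(283)), (300, np.int64(225), np.int64(282)), (308, np.int64(230), np.int64(277)), (316, np.int64(243), np.int64(262))]
[ 0.0013 -0.0003  0.0619  0.0289 -0.006   0.1067] 0.0293
[ 0.0005 -0.0003  0.0662  0.0156 -0.0076  0.1109] 0.0276
[ 0.0007 -0.0003  0.0638  0.039  -0.0062  0.108 ] 0.029
[ 1.000e-04 -3.000e-04  6.810e-02  1.490e-02 -5.600e-03  1.124e-01] 0.0269
```

Call:
{"name": "apply_moves", "arguments": {"fingers": [0, 0, 0, 0, 0, 0, 0, 0, 0, 0, 0], "travel": [[0, 0, -0.5], [-0.037, 0.79, 0.06], [-0.021, 0.79, 0.059], [-0.004, 0.791, 0.057], [0.012, 0.791, 0.053], [0.027, 0.791, 0.049], [0.043, 0.79, 0.043], [0.058, 0.79, 0.036], [0, 0, 0], [0, 0, 0], [0, 0, 0]], "rotation": [[0, 0, 0], [0.04, -0.713, 0.144], [0.04, -0.713, 0.144], [0.04, -0.713, 0.144], [0.04, -0.713, 0.144], [0.04, -0.713, 0.144], [0.04, -0.713, 0.144], [0.04, -0.713, 0.144], [0, 0, 0], [0, 0, 0], [0, 0, 0]]}}

```text
time: 15.2
tool_pos: [0.5239, 0.0904, 0.1987]
tcp_rot: [-0.1, 2.613, 0.024]
wrist_force: [-0.2, -0.4, -0.4]
width: 0.265
grip_force: 49.6
```

Run:
```python
from h import *
p,c=np.load("p1.npy")
go(pt(p,rs(0,.064+.065,-.0015)),rackR(p[2]))
```

```text
n 2 dist [0.0137, 0.0021, -0.0509] rot/row [-0.009, 0.015, 0.004] pos [0.5239, 0.0904, 0.1987]
[0.136, 0.012, 0.509],[0.135, 0.011, 0.509],
```

Call:
{"name": "apply_moves", "arguments": {"fingers": [0, 0, 0, 0, 0], "travel": [[0.136, 0.012, 0.509], [0.136, 0.012, 0.509], [0, 0, 0], [0, 0, 0], [0, 0, 0]], "rotation": [[-0.009, 0.015, 0.004], [-0.009, 0.015, 0.004], [0, 0, 0], [0, 0, 0], [0, 0, 0]]}}

```text
time: 15.7
tool_pos: [0.5384, 0.0923, 0.1492]
tcp_rot: [-0.098, 2.614, 0.027]
wrist_force: [0.0, -0.5, -0.6]
width: 0.267
grip_force: 49.5
```

Run:
```python
from h import *
p,c=np.load("p1.npy")
go(pt(p,rs(0,.064+.05,-.0015)),rackR(p[2]))
s,P,R0=pose()
d=read_camera("wrist");k=4
im=cv2.resize(d["image"][:,:,::-1],None,fx=k,fy=k,interpolation=cv2.INTER_CUBIC)
def pl(Q,col): cv2.polylines(im,[np.int32((proj(d,Q)+.5)*k)],False,col,1)
pl(plan(p,rc(0,.04,.0135)),(255,0,0));pl(plan(p,rc(1,.105,.0135,.0013)),(0,0,255));pl(plan(p,rc(2,.105,.0135,.0013)),(0,0,255))
Rt=R.from_euler("y",.018)
for h,r in((.004,.012),(.111,.0135)):
    pl(P+R0.apply(Rt.apply(np.c_[r*np.cos(aa),r*np.sin(aa),np.full(60,.064-h)])+[.0005,-.0003,0]),(0,255,0))
im=im[150*k:335*k,210*k:457*k];cv2.imwrite("pics/w7.png",cv2.resize(im,(800,599),interpolation=cv2.INTER_AREA))
```

```text
n 1 dist [0.0068, 0.0008, -0.0143] rot/row [-0.003, 0.021, -0.014] pos [0.5384, 0.0923, 0.1492]
[0.026, 0.006, 0.316],
```

View pics/w7.png

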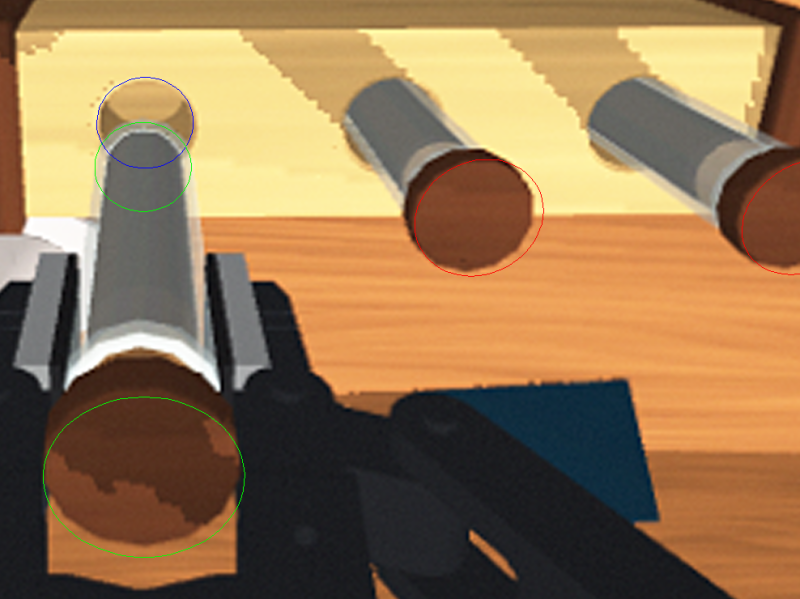

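The hole spans x = 97–197 in the crop, on its prediction, and the tube foot at (144,~165) lines up with it. Inserting.

Call:
{"name": "apply_moves", "arguments": {"fingers": [0, 0, 0, 0, 0, 0, 0, 0, 0, 0], "travel": [[0.026, 0.006, 0.2], [0, 0.004, 0.2], [0, 0, 0.08], [0, 0, 0.06], [0, 0, 0.06], [0, 0, 0.06], [0, 0, 0.06], [0, 0, 0.06], [0, 0, 0], [0, 0, 0]], "rotation": [[0, 0.02, -0.01], [0, 0, 0], [0, 0, 0], [0, 0, 0], [0, 0, 0], [0, 0, 0], [0, 0, 0], [0, 0, 0], [0, 0, 0], [0, 0, 0]]}}

```text
time: 16.75
tool_pos: [0.5628, 0.0964, 0.1231]
tcp_rot: [-0.102, 2.6, 0.029]
wrist_force: [-14.9, -2.2, 34.6]
width: 0.27
grip_force: 55.4
```

```bash
cat > st.py <<'E'
from h import *
p,c=np.load("p1.npy");s,P,R0=pose()
o=plan(p,rs(0))[0];v=rackR(p[2]).inv().apply(P-o);e=(rackR(p[2]).inv()*R0).as_rotvec()
print("h",round(-v[2],4),"xy",np.round(v[:2],4),"F tool",np.round(R0.inv().apply(s["wrist_force"]),1),"T tool",np.round(R0.inv().apply(s["torque"]),2),"rot",np.round(e,3),"grip",round(s["grip_force"],1),s["width"])
E
python3 st.py
```

```text
h 0.0949 xy [-0.0111  0.0019] F tool [ -4.9  -1.  -37.4] T tool [0.15 0.15 0.02] rot [-0.002 -0.016 -0.001] grip 55.4 0.2698520306062834
```

The tube is jammed (37 N axial, pushed 8 mm sideways). Backing off and measuring.

Call:
{"name": "apply_moves", "arguments": {"fingers": [0, 0, 0, 0, 0, 0], "travel": [[0, 0, -0.25], [0, 0, -0.25], [0, 0, -0.25], [0, 0, 0], [0, 0, 0], [0, 0, 0]], "rotation": [[0, 0, 0], [0, 0, 0], [0, 0, 0], [0, 0, 0], [0, 0, 0], [0, 0, 0]]}}

```text
time: 17.35
tool_pos: [0.5363, 0.0936, 0.1447]
tcp_rot: [-0.102, 2.619, 0.027]
wrist_force: [0.1, 0.3, -0.5]
width: 0.268
grip_force: 51.9
```

```bash
python3 st.py; python3 tf.py
```

```text
h 0.1269 xy [0.0011 0.0012] F tool [0.1 0.3 0.5] T tool [0.05 0.27 0.  ] rot [-0.     0.003 -0.001] grip 51.9 0.2677043459080231
0.76 [223.3, 173.3, 61.5, 149.1]
0.63 [1.3, 181.6, 55.2, 96.7]
0.48 [2.0, 128.8, 20.3, 37.5]
rows [(180, np.int64(240), np.int64(266)), (188, np.int64(238), np.int64(269)), (196, np.int64(238), np.int64(269)), (204, np.int64(238), np.int64(270)), (212, np.int64(237), np.int64(271)), (220, np.int64(235), np.int64(271)), (228, np.int64(234), np.int64(273)), (236, np.int64(234), np.int64(273)), (244, np.int64(233), np.int64(274)), (252, np.int64(232), np.int64(274)), (260, np.int64(231), np.int64(275)), (268, np.int64(231), np.int64(276)), (276, np.int64(229), np.int64(278)), (284, np.int64(225), np.int64(280)), (292, np.int64(224), np.int64(282)), (300, np.int64(224), np.int64(283)), (308, np.int64(226), np.int64(280)), (316, np.int64(235), np.int64(273))]
[ 0.0011 -0.0006  0.0608  0.1056 -0.0029  0.1061] 0.0897
[ 0.0002 -0.0005  0.0646  0.1068 -0.0016  0.1091] 0.0848
[ 0.0005 -0.0006  0.0627  0.0884 -0.0012  0.1079] 0.0889
[ 0.0023 -0.0006  0.0639  0.1075  0.0004  0.1103] 0.0786
```

Call:
{"name": "apply_moves", "arguments": {"fingers": [0, 0, 0, 0, 0], "travel": [[0, 0, -0.6], [0, 0, -0.6], [0, 0, -0.4], [0, 0, 0], [0, 0, 0]], "rotation": [[0, 0, 0], [0, 0, 0], [0, 0, 0], [0, 0, 0], [0, 0, 0]]}}

```text
time: 17.95
tool_pos: [0.497, 0.0906, 0.2146]
tcp_rot: [-0.102, 2.618, 0.027]
wrist_force: [0.4, 0.3, -1.1]
width: 0.268
grip_force: 51.9
```

```bash
python3 st.py
cat > tf2.py <<'E'
import tf
from tf import *
def cost2(q,top):
    a=ren([*q,top]);b=sub.astype(float);return abs(a-b).sum()/b.sum()
for top in(.105,.1105,.112):
    best=min((minimize(cost2,g,args=(top,),method="Nelder-Mead",options=dict(initial_simplex=[g]+[list(np.array(g)+np.eye(5)[i]*[.002,.002,.003,.03,.03][i]) for i in range(5)],maxiter=400)) for g in ([0,0,.06,0,0],[.003,0,.066,.1,0],[.001,0,.064,.05,0])),key=lambda r:r.fun)
    print(top,np.round(best.x,4),round(best.fun,4),"foot tool xy",np.round(best.x[0]+np.sin(best.x[3])*best.x[2],4))
for n in["fresh_tube","stopper_top","rack_seat0"]: print(n,[(round(t["p"],2),np.round(t["location"],1).tolist()) for t in tip_of("wrist",n)][:4])
p,c=np.load("p1.npy")
print("pred seats",np.round(proj(d,np.array([plan(p,rs(i))[0] for i in range(3)])),1).tolist(),"tops",np.round(proj(d,np.array([plan(p,rs(i,.105,.0013))[0] for i in(1,2)])),1).tolist())
E
python3 tf2.py
```

```text
h 0.2071 xy [0.0003 0.0011] F tool [0.1 0.3 1.1] T tool [ 0.06  0.3  -0.03] rot [-0.001  0.002 -0.001] grip 51.9 0.2683455507933535
0.95 [224.4, 170.8, 59.9, 151.3]
0.83 [1.5, 0.5, 43.7, 41.1]
rows [(180, np.int64(241), np.int64(266)), (188, np.int64(238), np.int64(269)), (196, np.int64(237), np.int64(270)), (204, np.int64(237), np.int64(270)), (212, np.int64(236), np.int64(271)), (220, np.int64(235), np.int64(272)), (228, np.int64(234), np.int64(273)), (236, np.int64(234), np.int64(273)), (244, np.int64(233), np.int64(274)), (252, np.int64(232), np.int64(275)), (260, np.int64(231), np.int64(277)), (268, np.int64(230), np.int64(277)), (276, np.int64(229), np.int64(278)), (284, np.int64(226), np.int64(282)), (292, np.int64(224), np.int64(282)), (300, np.int64(224), np.int64(283)), (308, np.int64(226), np.int64(281)), (316, np.int64(234), np.int64(272))]
0.105 [ 0.0033 -0.0004  0.0588  0.2037 -0.0022] 0.0204 foot tool xy 0.0152
0.1105 [ 0.003  -0.0004  0.064   0.1672 -0.004 ] 0.0207 foot tool xy 0.0136
0.112 [ 0.0027 -0.0004  0.0655  0.1606 -0.0019] 0.0207 foot tool xy 0.0132
fresh_tube [(0.94, [31.6, 167.3]), (0.73, [251.8, 182.4]), (0.62, [31.3, 1.3]), (0.6, [84.2, 171.1])]
stopper_top [(0.75, [47.0, 229.8]), (0.66, [254.1, 310.0])]
rack_seat0 [(0.86, [354.0, 161.6]), (0.73, [303.9, 163.4]), (0.56, [256.3, 161.9])]
pred seats [[252.8, 161.3], [305.7, 161.4], [358.3, 161.5]] tops [[326.0, 185.7], [398.6, 185.8]]
```

```bash
cat > hole.py <<'E'
from h import *
p,c=np.load("p1.npy")
d=read_camera("wrist");q=proj(d,plan(p,rc(0,.04,.0135)));print("pred bbox",np.round(q.min(0),1),np.round(q.max(0),1))
x0,y0=np.int32(q.min(0)-6);x1,y1=np.int32(q.max(0)+7)
g=d["image"][y0:y1,x0:x1].astype(int).sum(2)//30
print(x0,y0);print("\n".join(" ".join(f"{v:2d}" for v in r) for r in g))
E
python3 hole.py
```

```text
pred bbox [241.5 159.8] [264.3 181.8]
235 153
20 20 20 20 20 20 20 20 20 20 20 20 20 20 20 20 20 20 20 20 20 20 20 20 20 20 20 20 20 20 20 20 20 20 20 20
20 20 20 20 20 20 20 20 20 20 20 20 20 20 20 20 20 20 20 20 20 19 20 20 20 20 19 20 20 20 20 20 20 20 20 20
20 20 20 20 20 20 20 20 20 20 20 20 20 20 20 20 20 20 20 20 20 20 20 20 20 20 20 20 20 20 20 20 20 20 20 20
20 20 20 20 20 20 20 20 20 20 20 20 20 20 20 20 20 20 20 20 20 20 20 20 20 20 20 20 20 20 20 20 20 20 20 20
20 20 20 20 20 20 20 20 20 20 20 20 20 20 20 20 20 20 20 20 20 20 20 20 20 20 20 20 20 20 20 20 20 20 20 20
20 20 20 20 20 20 20 20 20 20 20 20 20 20 20 20 20 19 20 20 20 19 20 20 20 20 20 20 20 20 20 20 20 20 20 19
20 20 20 20 20 20 20 20 20 20 20 20 20 19 20 20 20 20 20 20 20 20 20 20 20 20 20 20 20 20 20 20 20 20 20 20
20 20 20 20 20 20 20 20 20 20 20 20 20 20 20 20 20 20 20 20 20 20 20 20 20 20 20 20 20 20 20 20 20 20 20 20
20 20 20 20 20 20 20 20 20 19 16 20 21 21 20 18 17 15 16 17 17 17 19 19 20 20 20 20 20 20 20 20 20 20 20 20
20 20 20 20 20 20 20 20 20 20 21 21 19 17 16 16 16 16 16 16 16 16 16 17 18 19 20 2
[... 2025 characters left out ...]
0 10 10 10 10 10  9  9  9 11 18 19 20 20 21 21 21 21
21 21 21 21 20 19 20 22 17  9 10 10 10 10 10 10 10 10 10 10 10 10 10 10 10  9  9  9 11 18 20 20 21 21 21 21
21 21 21 21 20 19 21 23  9 10 10 10 10 10 10 10 10 10 10 10 10 10  9 10  9  9  9  9  9 12 19 20 20 21 21 21
21 21 21 21 20 19 20 20  9 10 10 10 10 10 10 10 10 10 10 10 10 10 10 10 10  9  9  9  9 10 16 20 20 21 21 21
21 21 21 21 19 19 19 14 10 10 10 10 10 10 10 10 10 10 10 10  9 10  9  9 10  9  9  9  9 11 18 20 20 21 21 21
20 20 20 20 19 20 21  9 10 10 10 10 10 10 10 10 10 10 10 10 10 10 10 10  9  9  9  9  9 11 15 19 20 21 22 21
20 20 20 20 19 19 18  9 10 10 10 10 10 10 10 10 10 10 10 10  9 10  9 10  9  9  9  9  9  9 13 21 20 21 21 20
```

Run:
```python
from h import *
p,c=np.load("p1.npy");p=p+[0,.001,0];np.save("p2.npy",p)
Rt=rackR(p[2])*R.from_euler("y",-.165)
go(pt(p,rs(0,.062+.0645,-.0015-.0029)+[0,.0004,0]),Rt)
```

```text
n 3 dist [0.0449, 0.0038, -0.0662] rot/row [0.001, -0.539, 0.003] pos [0.4964, 0.0904, 0.2134]
[-0.042, 0.002, 0.532],[-0.012, 0.002, 0.534],[0.018, 0.002, 0.534],
```

Call:
{"name": "apply_moves", "arguments": {"fingers": [0, 0, 0, 0, 0, 0, 0], "travel": [[-0.042, 0.002, 0.532], [-0.012, 0.002, 0.534], [0.018, 0.002, 0.534], [0, 0, 0], [0, 0, 0], [0, 0, 0], [0, 0, 0]], "rotation": [[0.001, -0.539, 0.003], [0.001, -0.539, 0.003], [0.001, -0.539, 0.003], [0, 0, 0], [0, 0, 0], [0, 0, 0], [0, 0, 0]]}}

```text
time: 18.95
tool_pos: [0.5434, 0.0946, 0.1513]
tcp_rot: [-0.093, 2.446, 0.035]
wrist_force: [1.0, -0.2, -1.4]
width: 0.269
grip_force: 51.9
```

```bash
python3 st.py;python3 tf2.py
python3 - <<'E'
from h import *
d=read_camera("scene");T=read_camera("top")
p=np.load("p2.npy")
for n,dd in(("scene",d),("top",T)):
    print(n,[(round(t["p"],2),np.round(t["location"],1).tolist()) for t in tip_of(n,"stopper_top")][:8])
    print("expected top",proj(dd,pt(p,rs(0,.062+.1115,-.0015))),"rack heads",proj(dd,np.array([pt(p,rs(i,.105,.0013)) for i in(1,2)])).tolist())
E
```

```text
h 0.129 xy [-0.0083  0.0016] F tool [ 0.2 -0.3  1.7] T tool [-0.01  0.43 -0.01] rot [-0.001 -0.171  0.   ] grip 51.9 0.26919588850209036
0.93 [0.3, 152.0, 50.5, 96.3]
0.84 [222.6, 171.8, 61.5, 149.0]
0.16 [2.2, 9.6, 82.6, 135.2]
rows [(180, np.int64(241), np.int64(266)), (188, np.int64(239), np.int64(269)), (196, np.int64(238), np.int64(269)), (204, np.int64(237), np.int64(270)), (212, np.int64(236), np.int64(271)), (220, np.int64(235), np.int64(272)), (228, np.int64(234), np.int64(273)), (236, np.int64(234), np.int64(273)), (244, np.int64(233), np.int64(274)), (252, np.int64(232), np.int64(275)), (260, np.int64(232), np.int64(276)), (268, np.int64(230), np.int64(277)), (276, np.int64(229), np.int64(278)), (284, np.int64(226), np.int64(281)), (292, np.int64(224), np.int64(283)), (300, np.int64(224), np.int64(284)), (308, np.int64(226), np.int64(280)), (316, np.int64(233), np.int64(273))]
0.105 [ 0.0029 -0.0006  0.0599  0.2019  0.0007] 0.0295 foot tool xy 0.0149
0.1105 [ 0.0028 -0.0004  0.0653  0.1763 -0.0021] 0.0209 foot tool xy 0.0142
0.112 [ 0.0027 -0.0004  0.0666  0.1667 -0.0029] 0.0216 foot tool xy 0.0138
fresh_tube [(0.7, [38.3, 157.2])]
stopper_top [(0.71, [255.7, 308.3]), (0.3, [253.1, 149.4])]
rack_seat0 [(0.69, [252.9, 150.9])]
pred seats [[252.3, 150.4], [322.1, 150.4], [391.3, 150.6]] tops [[357.9, 206.2], [461.8, 206.0]]
scene [(0.65, [197.5, 290.2]), (0.57, [240.8, 159.1]), (0.51, [242.2, 288.1]), (0.49, [222.3, 319.8]), (0.41, [168.5, 231.8]), (0.18, [283.4, 201.4])]
expected top [[242.81032474 159.38867431]] rack heads [[266.59961902473873, 161.72927788627572], [277.60876343084254, 144.6902226501844]]
top [(0.56, [247.5, 214.6]), (0.55, [368.9, 143.7]), (0.42, [346.5, 253.3]), (0.42, [188.5, 182.0]), (0.4, [397.0, 143.0])]
expected top [[248.74561939 213.39679739]] rack heads [[215.16218488274822, 200.76194409919154], [182.46824970166367, 202.78682607621894]]
```

```bash
cat > tgt.py <<'E'
import sys
from h import *
p=np.load("p2.npy");ty=.170
Rt=rackR(p[2])*R.from_euler("y",-ty)
fh=float(sys.argv[1]);dx=float(sys.argv[2]) if len(sys.argv)>2 else 0
go(pt(p,rs(0,fh+.0655,-.0015-.0028+dx)+[0,.0004,0]),Rt,n=int(sys.argv[3]) if len(sys.argv)>3 else None)
E
python3 st.py; python3 tgt.py .050
```

```text
h 0.1277 xy [-0.0059  0.0014] F tool [ 1.  -0.3  0.8] T tool [-0.02  0.34  0.01] rot [-0.    -0.168 -0.   ] grip 51.9 0.2705114707084458
n 1 dist [0.0048, 0.0003, -0.0114] rot/row [0.003, -0.024, -0.0] pos [0.5419, 0.0943, 0.149]
[0.071, -0.001, 0.237],
```

Call:
{"name": "apply_moves", "arguments": {"fingers": [0, 0, 0, 0, 0, 0, 0], "travel": [[0.036, 0, 0.119], [0.035, 0, 0.118], [0, 0, 0], [0, 0, 0], [0, 0, 0], [0, 0, 0], [0, 0, 0]], "rotation": [[0, -0.012, 0], [0, -0.012, 0], [0, 0, 0], [0, 0, 0], [0, 0, 0], [0, 0, 0], [0, 0, 0]]}}

```text
time: 20.1
tool_pos: [0.5469, 0.0948, 0.1377]
tcp_rot: [-0.094, 2.446, 0.034]
wrist_force: [-0.4, -0.4, -0.0]
width: 0.271
grip_force: 51.9
```

```bash
python3 st.py; python3 tgt.py .038;  python3 hole.py
```

```text
h 0.1155 xy [-0.0045  0.0015] F tool [ 0.3 -0.3 -0.2] T tool [-0.06  0.38 -0.04] rot [-0.   -0.17 -0.  ] grip 51.9 0.2706277166820166
n 1 dist [0.0059, 0.0004, -0.0105] rot/row [0.003, 0.002, -0.0] pos [0.5469, 0.0948, 0.1377]
[0.044, -0.002, 0.236],
pred bbox [236. 163.] [268.4 192. ]
230 157
16 16 16 16 16 16 16 16 16 16 18 22 21 21 21 21 21 21 21 21 21 21 21 21 21 21 21 21 21 21 21 21 21 21 21 21 21 21 21 21 21 21 21 21 21
16 16 17 17 16 17 16 16 16 16 16 18 21 21 21 21 21 21 21 21 21 21 21 21 21 21 21 21 21 21 21 21 21 21 21 21 21 21 21 21 21 21 21 21 21
16 16 16 16 16 16 16 16 16 16 16 17 21 21 21 21 21 21 21 21 21 21 21 21 21 21 21 21 21 21 21 21 21 21 21 21 21 21 21 21 21 21 21 21 21
16 16 16 16 16 16 16 16 16 16 16 17 21 21 21 21 21 21 21 21 21 21 21 21 21 21 21 21 21 21 21 21 21 21 21 21 21 21 21 21 21 21 21 21 21
16 16 15 16 16 15 16 16 16 15 15 15 17 21 21 21 21 21 21 21 21 21 21 21 21 21 21 21 21 21 21 21 21 21 21 21 21 21 21 21 21 21 21 21 21
16 16 16 16 16 15 16 16 16 17 21 21 21 21 21 21 21 21 21 21 21 21 21 21 21 21 21 21 21 21 21 21 21 21 21 21 21 21 21 21 21 21 21 2
[... 4029 characters left out ...]
7 21 22 23 22 22 22 22 22
22 21 22 22 22 22 22 21 20 21 21 13 10 11 11 11 11 11 10 10 10 11 10 10 10 10 10 10 10 10 10 10 10 10 10 11 16 21 22 23 22 22 22 22 22
22 21 21 21 22 22 22 21 20 21 21 13 11 11 11 11 11 11 11 11 10 10 11 10 10 10 10 10 10 10 10 10 10 10 10 11 17 21 21 22 22 22 22 22 22
21 21 21 21 21 22 21 21 20 21 21 13 10 11 11 11 11 11 10 10 10 10 11 10 10 10 10 10 10 10 10 10 10 10 10 11 15 21 21 23 22 21 22 21 22
21 21 21 21 22 21 21 21 21 21 21 10 11 11 11 11 11 11 11 11 10 10 11 10 10 10 10 10 10 10 10 10 10 10 10 11 15 21 21 22 22 21 22 22 22
21 21 21 21 21 21 21 21 20 21 21 10 11 11 11 11 11 11 10 10 10 10 10 10 10 10 10 10 10 10 10 10 10 10 10 10 15 21 21 22 22 21 21 21 21
```

Call:
{"name": "apply_moves", "arguments": {"fingers": [0, 0, 0, 0, 0, 0], "travel": [[0.013, 0, 0.075], [0.013, 0, 0.075], [0.013, 0, 0.075], [0.01, 0, 0.06], [0, 0, 0], [0, 0, 0]], "rotation": [[0, 0, 0], [0, 0, 0], [0, 0, 0], [0, 0, 0], [0, 0, 0], [0, 0, 0]]}}

```text
time: 20.75
tool_pos: [0.5539, 0.0952, 0.1246]
tcp_rot: [-0.094, 2.447, 0.034]
wrist_force: [0.6, -0.2, -0.9]
width: 0.267
grip_force: 51.9
```

```bash
python3 st.py; python3 tgt.py .030
```

```text
h 0.1006 xy [-0.004   0.0014] F tool [ 0.1 -0.3  1.1] T tool [-0.01  0.38 -0.04] rot [-0.    -0.169 -0.   ] grip 51.9 0.267168425231514
n 1 dist [0.0029, 0.0002, -0.0043] rot/row [0.002, -0.007, 0.0] pos [0.5539, 0.0952, 0.1246]
[0.011, -0.0, 0.103],
```

No contact force with the foot about 5 mm inside. Continuing in small steps.

Call:
{"name": "apply_moves", "arguments": {"fingers": [0, 0, 0, 0, 0, 0], "travel": [[0.01, 0, 0.06], [0.01, 0, 0.06], [0.01, 0, 0.06], [0.006, 0, 0.04], [0, 0, 0], [0, 0, 0]], "rotation": [[0, 0, 0], [0, 0, 0], [0, 0, 0], [0, 0, 0], [0, 0, 0], [0, 0, 0]]}}

```text
time: 21.35
tool_pos: [0.5607, 0.0958, 0.1162]
tcp_rot: [-0.094, 2.445, 0.035]
wrist_force: [4.7, -1.3, -0.5]
width: 0.271
grip_force: 51.6
```

```bash
python3 st.py
```

```text
h 0.09 xy [-0.0058  0.0015] F tool [-3.2 -1.6  3.4] T tool [ 0.48 -0.65 -0.02] rot [-0.001 -0.172 -0.   ] grip 51.6 0.27135196602849976
```

Call:
{"name": "apply_moves", "arguments": {"fingers": [0, 0, 0, 0, 0, 0, 0], "travel": [[-0.025, -0.01, 0], [0.01, 0, 0.06], [0.01, 0, 0.06], [0.01, 0, 0.06], [0.01, 0, 0.06], [0, 0, 0], [0, 0, 0]], "rotation": [[0, 0, 0], [0, 0, 0], [0, 0, 0], [0, 0, 0], [0, 0, 0], [0, 0, 0], [0, 0, 0]]}}

```text
time: 22.05
tool_pos: [0.567, 0.0959, 0.1056]
tcp_rot: [-0.094, 2.446, 0.034]
wrist_force: [5.5, 0.2, -1.7]
width: 0.271
grip_force: 51.7
```

```bash
python3 st.py
```

```text
h 0.0776 xy [-0.0059  0.001 ] F tool [-3.1 -0.2  4.8] T tool [ 0.18 -0.54 -0.06] rot [-0.   -0.17 -0.  ] grip 51.7 0.2708028575664975
```

Call:
{"name": "apply_moves", "arguments": {"fingers": [0, 0, 0, 0, 0, 0, 0], "travel": [[-0.015, 0, 0], [0.01, 0, 0.06], [0.01, 0, 0.06], [0.01, 0, 0.06], [0.006, 0, 0.04], [0, 0, 0], [0, 0, 0]], "rotation": [[0, 0, 0], [0, 0, 0], [0, 0, 0], [0, 0, 0], [0, 0, 0], [0, 0, 0], [0, 0, 0]]}}

```text
time: 22.75
tool_pos: [0.5728, 0.0962, 0.0961]
tcp_rot: [-0.094, 2.447, 0.034]
wrist_force: [3.9, 0.6, -0.7]
width: 0.272
grip_force: 51.8
```

```bash
python3 st.py
```

```text
h 0.0665 xy [-0.0063  0.0009] F tool [-2.6  0.3  3. ] T tool [ 0.03 -0.32 -0.  ] rot [-0.    -0.169 -0.   ] grip 51.8 0.27157360633419686
```

Foot should be about 1–2 mm off the floor. Press gently until contact.

Call:
{"name": "apply_moves", "arguments": {"fingers": [0, 0, 0, 0, 0, 0], "travel": [[0.006, 0, 0.04], [0.006, 0, 0.04], [0.004, 0, 0.03], [0, 0, 0], [0, 0, 0], [0, 0, 0]], "rotation": [[0, 0, 0], [0, 0, 0], [0, 0, 0], [0, 0, 0], [0, 0, 0], [0, 0, 0]]}}

```text
time: 23.35
tool_pos: [0.5757, 0.0964, 0.0915]
tcp_rot: [-0.094, 2.447, 0.034]
wrist_force: [3.2, 0.1, -0.7]
width: 0.266
grip_force: 51.8
```

```bash
python3 st.py
```

```text
h 0.0611 xy [-0.0064  0.001 ] F tool [-2.  -0.1  2.5] T tool [ 0.05 -0.06 -0.03] rot [-0.    -0.169 -0.   ] grip 51.8 0.2663830436632797
```

Call:
{"name": "apply_moves", "arguments": {"fingers": [0, 0, 0, 0, 0, 0], "travel": [[0.006, 0, 0.04], [0.006, 0, 0.04], [0.003, 0, 0.02], [0, 0, 0], [0, 0, 0], [0, 0, 0]], "rotation": [[0, 0, 0], [0, 0, 0], [0, 0, 0], [0, 0, 0], [0, 0, 0], [0, 0, 0]]}}

```text
time: 23.95
tool_pos: [0.5793, 0.0968, 0.0902]
tcp_rot: [-0.094, 2.442, 0.034]
wrist_force: [-19.7, -2.6, 26.5]
width: 0.269
grip_force: 55.1
```

```bash
python3 st.py
```

```text
h 0.0581 xy [-0.0089  0.001 ] F tool [ -1.8  -1.1 -33. ] T tool [ 0.11  0.38 -0.01] rot [-0.    -0.174  0.   ] grip 55.1 0.2685969628606099
```

Firm floor contact (33 N). Relieve, release, and retreat along the tool axis.

Call:
{"name": "apply_moves", "arguments": {"fingers": [0, 0, 0.5, 0.5, 0.5, 0.5, 0.5, 0.5, 0.5, 0.5, 0.5, 0.5], "travel": [[-0.01, 0, -0.06], [0, 0, 0], [0, 0, 0], [0, 0, 0], [0, 0, 0], [-0.04, 0, -0.25], [-0.08, 0, -0.5], [-0.08, 0, -0.5], [-0.08, 0, -0.5], [-0.06, 0, -0.4], [0, 0, 0], [0, 0, 0]], "rotation": [[0, 0, 0], [0, 0, 0], [0, 0, 0], [0, 0, 0], [0, 0, 0], [0, 0, 0], [0, 0, 0], [0, 0, 0], [0, 0, 0], [0, 0, 0], [0, 0, 0], [0, 0, 0]]}}

```text
time: 25.15
tool_pos: [0.5213, 0.0922, 0.1833]
tcp_rot: [-0.094, 2.446, 0.034]
wrist_force: [-0.3, -0.2, -0.5]
width: 0.502
grip_force: 0.0
```

```bash
python3 st.py
cat > chk.py <<'E'
from h import *
p=np.load("p1.npy")[0]
for n in("wrist","top","scene"):
    d=read_camera(n);f=lambda L:np.round(proj(d,plan(p,L)),1).tolist()
    print(n,"pred top0 proud/home",f(rs(0,.1115,.0013)),f(rs(0,.105,.0013)),"top1,2",f([rs(1,.105,.0013),rs(2,.105,.0013)]))
    for k in("stopper_top","fresh_tube"):print("  ",k,[(round(t["p"],2),np.round(t["location"],1).tolist()) for t in tip_of(n,k)][:8])
    print("  full",[(round(t["p"],2),np.round(t["location"],1).tolist()) for t in tip_of(n,"full_tube_a")][:4])
    if n=="wrist":
        print([(round(t["p"],2),np.round(t["bbox"],1).tolist()) for k in("fresh_tube","full_tube_a") for t in regions_of(n,k)][:8])
        print("pred bbox of tube",[(np.round(q.min(0),1).tolist(),np.round(q.max(0),1).tolist()) for q in [proj(d,plan(p,np.r_[rc(i,.04,.012,.0013),rc(i,h,.0135,.0013),rc(i,h-.008,.0135,.0013)])) for i,h in((0,.1115),(1,.105),(2,.105))]])
E
python3 chk.py
```

```text
h 0.1678 xy [-0.0051  0.0009] F tool [ 0.5 -0.2  0.2] T tool [-0.03  0.31  0.  ] rot [-0.   -0.17  0.  ] grip 0.0 0.5016544945957977
wrist pred top0 proud/home [[252.9, 187.0]] [[252.9, 183.1]] top1,2 [[341.4, 183.1], [428.7, 183.1]]
   stopper_top [(0.88, [26.2, 221.3]), (0.81, [252.9, 186.3])]
   fresh_tube [(0.88, [251.2, 138.7]), (0.76, [58.5, 144.7])]
  full [(0.87, [311.5, 138.0])]
[(0.92, [9.7, 144.6, 62.4, 82.0]), (0.9, [236.4, 140.0, 35.7, 57.3]), (0.48, [1.5, 17.8, 111.3, 112.6]), (0.68, [376.0, 141.6, 67.2, 57.2]), (0.62, [308.6, 143.4, 46.6, 55.2])]
pred bbox of tube [([235.3, 141.2], [270.5, 202.0]), ([310.8, 141.3], [358.6, 197.7]), ([380.0, 141.5], [446.2, 197.7])]
top pred top0 proud/home [[248.4, 200.2]] [[248.4, 198.7]] top1,2 [[215.6, 200.8], [182.9, 202.8]]
   stopper_top [(0.67, [399.0, 140.7]), (0.67, [246.5, 174.9]), (0.62, [248.2, 197.6]), (0.61, [347.6, 252.0]), (0.5, [366.0, 142.4]), (0.29, [214.9, 180.8])]
   fresh_tube [(0.84, [387.3, 153.4]), (0.66, [245.3, 177.0]), (0.62, [243.9, 175.4]), (0.6, [339.5, 244.4]), (0.47, [360.0, 151.3])]
  full [(0.74, [216.2, 180.6]), (0.55, [185.8, 181.1]), (0.53, [390.1, 190.5]), (0.19, [112.7, 235.0])]
scene pred top0 proud/home [[253.3, 178.5]] [[254.5, 180.4]] top1,2 [[266.4, 162.0], [277.4, 144.9]]
   stopper_top [(0.67, [218.4, 321.2]), (0.66, [167.7, 228.4]), (0.56, [252.5, 181.3]), (0.49, [243.6, 290.4])]
   fresh_tube [(0.82, [240.4, 310.7]), (0.8, [270.2, 210.7]), (0.74, [225.6, 339.3]), (0.69, [171.2, 250.2])]
  full [(0.67, [292.6, 170.5]), (0.52, [282.3, 191.1])]
```

The tube is seated: the stopper top is at (252.9,186.3) in the wrist view, against a predicted (252.9,187.0) for seated and proud. Next: shut fingers, square up over the stopper.

Run:
```python
from h import *
p=np.load("p1.npy")[0]
go(pt(p,rs(0,.135,0)+[0,.0004,0]),rackR(p[2]),n=6)
```

```text
n 6 dist [0.0119, 0.0004, -0.0312] rot/row [0.0, 0.27, 0.0] pos [0.5214, 0.0923, 0.1836]
[0.036, -0.002, 0.105],[0.033, -0.002, 0.106],[0.03, -0.002, 0.107],[0.027, -0.002, 0.108],[0.024, -0.002, 0.109],[0.021, -0.002, 0.109],
```

Call:
{"name": "apply_moves", "arguments": {"fingers": [0, 0, 0, 0, 0, 0, 0, 0, 0, 0, 0, 0], "travel": [[0, 0, 0], [0, 0, 0], [0.036, -0.002, 0.105], [0.033, -0.002, 0.106], [0.03, -0.002, 0.107], [0.027, -0.002, 0.108], [0.024, -0.002, 0.109], [0.021, -0.002, 0.109], [0, 0, 0], [0, 0, 0], [0, 0, 0], [0, 0, 0]], "rotation": [[0, 0, 0], [0, 0, 0], [0, 0.27, 0], [0, 0.27, 0], [0, 0.27, 0], [0, 0.27, 0], [0, 0.27, 0], [0, 0.27, 0], [0, 0, 0], [0, 0, 0], [0, 0, 0], [0, 0, 0]]}}

```text
time: 27.05
tool_pos: [0.533, 0.0926, 0.1524]
tcp_rot: [-0.1, 2.616, 0.027]
wrist_force: [0.0, -1.0, 0.3]
width: -0.005
grip_force: 0.0
```

```bash
python3 st.py
```

```text
h 0.1352 xy [0.0003 0.0004] F tool [-0.1 -1.  -0.2] T tool [-0.01  0.26 -0.04] rot [-0. -0. -0.] grip 0.0 -0.004978399767255027
```

Call:
{"name": "apply_moves", "arguments": {"fingers": [0, 0, 0, 0, 0, 0, 0, 0, 0, 0, 0], "travel": [[0, 0, 0.1], [0, 0, 0.1], [0, 0, 0.1], [0, 0, 0.1], [0, 0, 0.03], [0, 0, 0.03], [0, 0, 0.03], [0, 0, 0.03], [0, 0, 0.03], [0, 0, 0], [0, 0, 0]], "rotation": [[0, 0, 0], [0, 0, 0], [0, 0, 0], [0, 0, 0], [0, 0, 0], [0, 0, 0], [0, 0, 0], [0, 0, 0], [0, 0, 0], [0, 0, 0], [0, 0, 0]]}}

```text
time: 28.15
tool_pos: [0.547, 0.0937, 0.1287]
tcp_rot: [-0.1, 2.616, 0.027]
wrist_force: [0.2, -1.2, 0.6]
width: -0.002
grip_force: 0.2
```

```bash
python3 st.py
```

```text
h 0.1077 xy [-0.0001  0.0004] F tool [-0.4 -1.2 -0.5] T tool [0.04 0.22 0.01] rot [-0. -0. -0.] grip 0.2 -0.001653679357154873
```

Call:
{"name": "apply_moves", "arguments": {"fingers": [0, 0, 0, 0, 0, 0], "travel": [[0, 0, 0.03], [0, 0, 0.03], [0, 0, 0.03], [0, 0, 0.03], [0, 0, 0], [0, 0, 0]], "rotation": [[0, 0, 0], [0, 0, 0], [0, 0, 0], [0, 0, 0], [0, 0, 0], [0, 0, 0]]}}

```text
time: 28.75
tool_pos: [0.5516, 0.0941, 0.1261]
tcp_rot: [-0.1, 2.612, 0.028]
wrist_force: [-10.2, -1.5, 16.9]
width: -0.004
grip_force: 10.3
```

```bash
python3 st.py
```

```text
h 0.1032 xy [-0.0027  0.0005] F tool [  0.4  -0.7 -19.8] T tool [0.08 0.5  0.01] rot [-0.    -0.004 -0.   ] grip 10.3 -0.0035106246114414534
```

Call:
{"name": "apply_moves", "arguments": {"fingers": [0, 0, 0, 0, 0], "travel": [[0, 0, 0], [0, 0, 0], [0, 0, 0], [0, 0, 0], [0, 0, 0]], "rotation": [[0, 0, 0], [0, 0, 0], [0, 0, 0], [0, 0, 0], [0, 0, 0]]}}

```text
time: 29.25
tool_pos: [0.5515, 0.0941, 0.1261]
tcp_rot: [-0.1, 2.612, 0.028]
wrist_force: [-10.9, -0.6, 16.9]
width: 0.002
grip_force: 10.2
```

```bash
python3 st.py
```

```text
h 0.1032 xy [-0.0027  0.0005] F tool [  0.9   0.2 -20.1] T tool [0.06 0.46 0.  ] rot [-0.    -0.004 -0.   ] grip 10.2 0.0016174363108227314
```

Call:
{"name": "apply_moves", "arguments": {"fingers": [0, 0, 0, 0], "travel": [[0, 0, 0.012], [0, 0, 0], [0, 0, 0], [0, 0, 0]], "rotation": [[0, 0, 0], [0, 0, 0], [0, 0, 0], [0, 0, 0]]}}

```text
time: 29.65
tool_pos: [0.5523, 0.0942, 0.1264]
tcp_rot: [-0.1, 2.611, 0.028]
wrist_force: [-14.2, -2.5, 21.8]
width: 0.003
grip_force: 12.9
```

```bash
python3 st.py
```

```text
h 0.1031 xy [-0.0035  0.0005] F tool [  1.4  -1.4 -26.1] T tool [0.12 0.56 0.  ] rot [-0.001 -0.005 -0.   ] grip 12.9 0.002746108068021974
```

It's hard-stopped: force rose to 26 N with no further travel, so the stopper is home. Retreat and verify.

Call:
{"name": "apply_moves", "arguments": {"fingers": [0, 0, 0, 0, 0, 0, 0, 0, 0], "travel": [[0, 0, -0.2], [0, 0, -0.4], [0, 0, -0.6], [0, 0, -0.6], [0, 0, 0], [0, 0, 0], [0, 0, 0], [0, 0, 0], [0, 0, 0]], "rotation": [[0, 0, 0], [0, 0, 0], [0, 0, 0], [0, 0, 0], [0, 0, 0], [0, 0, 0], [0, 0, 0], [0, 0, 0], [0, 0, 0]]}}

```text
time: 30.55
tool_pos: [0.5049, 0.0903, 0.1991]
tcp_rot: [-0.1, 2.619, 0.027]
wrist_force: [-0.7, 0.6, 0.4]
width: 0.002
grip_force: 0.0
```

```bash
python3 st.py; python3 chk.py | head -8
python3 - <<'E'
from h import *
p,c=np.load("p1.npy")
for n in("top","scene"):
    d=read_camera(n);print(n,"pred open rims",np.round(proj(d,np.array([pt(c,cs(2)),pt(c,cs(0))])),1).tolist())
    for k in("empty_tube","spare_tube"):print(k,[(round(t["p"],2),np.round(t["location"],1).tolist()) for t in tip_of(n,k)][:4])
E
```

```text
h 0.1898 xy [0.0013 0.0002] F tool [ 0.4  0.6 -0.7] T tool [-0.03  0.26  0.  ] rot [-0.     0.003 -0.   ] grip 0.0 0.002207104159390127
wrist pred top0 proud/home [[253.7, 195.5]] [[253.7, 192.9]] top1,2 [[331.9, 193.0], [409.2, 192.9]]
   stopper_top [(0.7, [39.0, 240.3]), (0.62, [254.6, 190.9]), (0.55, [309.0, 166.0])]
   fresh_tube [(0.74, [76.3, 172.5]), (0.69, [254.3, 167.4]), (0.68, [22.6, 173.8])]
  full [(0.77, [364.5, 168.2]), (0.7, [308.1, 164.0])]
[(0.93, [0.0, 171.8, 31.3, 43.6]), (0.91, [24.9, 170.2, 60.8, 75.5]), (0.59, [0.0, 0.0, 32.3, 29.1]), (0.58, [236.4, 161.8, 32.2, 37.5]), (0.68, [364.2, 163.4, 56.6, 42.7]), (0.61, [303.1, 161.6, 44.5, 43.5])]
pred bbox of tube [([238.2, 162.6], [269.2, 209.8]), ([305.3, 162.7], [347.0, 206.9]), ([367.3, 162.8], [424.3, 206.8])]
top pred top0 proud/home [[248.4, 200.2]] [[248.4, 198.7]] top1,2 [[215.6, 200.8], [182.9, 202.8]]
   stopper_top [(0.54, [401.1, 143.7]), (0.5, [366.1, 142.6]), (0.49, [347.4, 251.5]), (0.4, [246.1, 198.8])]
top pred open rims [[334.7, 201.8], [390.9, 191.9]]
empty_tube [(0.67, [336.4, 202.6])]
spare_tube [(0.44, [389.4, 191.3])]
scene pred open rims [[211.8, 265.2], [187.3, 316.4]]
empty_tube [(0.71, [211.5, 263.0])]
spare_tube [(0.48, [186.3, 318.0])]
```

Call:
{"name": "apply_moves", "arguments": {"fingers": [0.6, 0.6, 0.6, 0.6, 0.6, 0.6, 0.6], "travel": [[0, 0, 0.3], [0, 0, 0], [0, 0, 0], [0, 0, 0], [0, 0, 0], [0, 0, 0], [0, 0, 0]], "rotation": [[0, 0, 0], [0, 0, 0], [0, 0, 0], [0, 0, 0], [0, 0, 0], [0, 0, 0], [0, 0, 0]]}}

```text
time: 32.25
tool_pos: [0.5129, 0.091, 0.1881]
tcp_rot: [-0.1, 2.616, 0.027]
wrist_force: [0.6, -0.2, -0.1]
width: 0.6
grip_force: 0.0
```

Run:
```python
from h import *
from scipy.optimize import minimize
p=np.load("p1.npy")[0];d=read_camera("wrist")
ms=[t for k in("fresh_tube","full_tube_a") for t in regions_of("wrist",k)]
for i,h0 in((0,.108),(1,.105),(2,.105)):
    c0=proj(d,pt(p,rs(i,.08)))[0]
    t=min(ms,key=lambda t:np.hypot(t["bbox"][0]+t["bbox"][2]/2-c0[0],t["bbox"][1]+t["bbox"][3]/2-c0[1]))
    m=t["mask"];print(i,round(t["p"],2),np.round(t["bbox"],1).tolist(),"c0",np.round(c0,1))
    # brown head segmentation inside mask
    hsv=cv2.cvtColor(d["image"],cv2.COLOR_RGB2HSV)
    br=(m&(hsv[...,1]>100)&(hsv[...,2]<170)).astype(np.uint8)
    n,l,st,ce=cv2.connectedComponentsWithStats(br);j=1+st[1:,4].argmax();print("  head comp",st[j].tolist())
    hm=(l==j).astype(float)
    def ren(q):
        x,y,h=q;im=np.zeros((1536,2048),np.uint8)
        pts=np.concatenate([proj(d,plan(p,rc(i,g,.0135,x)+[0,y,0])) for g in(h,h-.008)])
        cv2.fillConvexPoly(im,cv2.convexHull(np.int32((pts+.5)*4)),255);return cv2.resize(im,(512,384),interpolation=cv2.INTER_AREA)/255
    r=min((minimize(lambda q:abs(ren(q)-hm).sum()/hm.sum(),g,method="Nelder-Mead",options=dict(initial_simplex=[g]+[list(np.array(g)+np.eye(3)[k]*.003) for k in range(3)])) for g in([0,0,.105],[.003,0,.111],[0,0,.1])),key=lambda r:r.fun)
    print("  head off,y,h",np.round(r.x,4),round(r.fun,3))
```

```text
0 0.61 [239.0, 164.9, 30.5, 38.9] c0 [253.5 188.1]
  head comp [238, 175, 31, 31, 745]
  head off,y,h [ 0.0003 -0.0005  0.0891] 0.039
1 0.66 [306.1, 164.9, 45.8, 45.7] c0 [328.4 188.2]
  head comp [318, 180, 32, 31, 749]
  head off,y,h [-0.0052  0.0046  0.0874] 0.037
2 0.86 [368.4, 163.6, 64.5, 50.0] c0 [402.6 188.2]
  head comp [398, 178, 34, 32, 816]
  head off,y,h [-0.0037  0.0082  0.0903] 0.049
```

Stopper head 0 is at the same measured height as the two seated neighbours, so the tube is seated and the stopper is home. Handing in.

```bash
python3 -c "
from workcell import *
print(finish_job())"
```

```text
the job is handed in; nothing more can be done
None
```

I handed the job in at about 32 s; no verdict came back. By my checks the empty tube stands fully down in the caddy's free hole, and the coffee tube is seated in the emptied rack hole with its stopper fully home.

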